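# Put the calibration weights back into their cases

## Task

The balance check is finished: put the four steel weights, the one still on the balance pan and the three standing on the bench mat, back into their open cases, each weight in the case made for its size, sitting upright on the floor of its well. Set every weight down gently without dropping it, do not press on the balance, and leave the conical flask that stands among them standing where it is.

Things in the scene. Friction and masses are not known exactly. Their poses are not given: they have to be found in the camera images.
- weight_500: Bright steel 500 g knob weight (largest of four): upright cylinder 38 mm in diameter and 46 mm high, above it a neck 18 mm thick up to 51 mm and a knob 26 mm in diameter up to its top at 66 mm. Origin at the centre of its underside, z up along its axis. Starts standing on the pan of the balance.
- weight_200: Bright steel 200 g knob weight (second largest of four): upright cylinder 28 mm in diameter and 34 mm high, above it a neck 14 mm thick up to 38 mm and a knob 19 mm in diameter up to its top at 50 mm. Origin at the centre of its underside, z up along its axis. Starts standing on the bench mat (top of the mat at z = 2 mm).
- weight_100: Bright steel 100 g knob weight (third largest of four): upright cylinder 22 mm in diameter and 27 mm high, above it a neck 11 mm thick up to 30.5 mm and a knob 15.5 mm in diameter up to its top at 41 mm. Origin at the centre of its underside, z up along its axis. Starts standing on the bench mat (top of the mat at z = 2 mm).
- weight_50: Bright steel 50 g knob weight (smallest of four): upright cylinder 18 mm in diameter and 20.5 mm high, above it a neck 9 mm thick up to 23.5 mm and a knob 12.5 mm in diameter up to its top at 32 mm. Origin at the centre of its underside, z up along its axis. Starts standing on the bench mat (top of the mat at z = 2 mm).
- case_500: Open round case (base half, screw lid off) of the 500 g weight, off-white plastic with a dark felt-lined round well: outer diameter 84 mm, height 28 mm, floor 4 mm thick, well 24 mm deep, tapering from 56 mm at the mouth to 46 mm at its flat floor. Loose on the bench mat (top at z = 2 mm), 140 g. Origin at the centre of its underside, z up.
- case_200: Open round case (base half, screw lid off) of the 200 g weight, off-white plastic with a dark felt-lined round well: outer diameter 66 mm, height 22 mm, floor 4 mm thick, well 18 mm deep, tapering from 46 mm at the mouth to 36 mm at its flat floor. Loose on the bench mat (top at z = 2 mm), 90 g. Origin at the centre of its underside, z up.
- case_100: Open round case (base half, screw lid off) of the 100 g weight, off-white plastic with a dark felt-lined round well: outer diameter 54 mm, height 17 mm, floor 4 mm thick, well 13 mm deep, tapering from 40 mm at the mouth to 30 mm at its flat floor. Loose on the bench mat (top at z = 2 mm), 60 g. Origin at the centre of its underside, z up.
- case_50: Open round case (base half, screw lid off) of the 50 g weight, off-white plastic with a dark felt-lined round well: outer diameter 44 mm, height 14 mm, floor 4 mm thick, well 10 mm deep, tapering from 36 mm at the mouth to 26 mm at its flat floor. Loose on the bench mat (top at z = 2 mm), 40 g. Origin at the centre of its underside, z up.
- balance: White top-loading laboratory balance, fixed to the bench: 205 mm wide, 318 mm deep, with a round steel pan 135 mm in diameter whose top is at z = 78 mm, the highest part of it. Origin on the bench right under the pan's centre; the body reaches 208 mm from it along -x (display and keys) and 110 mm along +x.
- flask: Glass conical flask standing on the bench mat among the weights and cases: 64 mm in diameter at the foot, 104 mm high, neck 22 mm (29 mm at the lip), about 0.11 kg. Not part of the job, nor are the small stopper, crucible and vial (up to 46 mm high) in the gaps, the forceps, the amber jar and the four flat case lids behind. Origin at the centre of its underside, z up.
Things that resemble listed ones, but are neither listed nor needed, are in the scene too. Leave any pink or red look-alike of the weight_500 alone.

How it is judged:
By the outcome, as a careful person would: the job done as asked, in the order asked, and still so for the second after the job is handed in, with the robot touching nothing.
It also fails if it takes over 104 s, if anything falls off the work surface, if the arm or the gripper's body presses on something with over 40 N, if the wrist force passes 120 N, or if a joint passes its speed limit or range.

## Robot

A 6-joint arm with a two-finger parallel gripper is mounted at the origin on the work surface. World frame = base frame: x ahead of the robot, y to its left, z up, the work surface at z = 0. Lengths are in mm, angles in rad, forces in N, time in s.
With the tool pointing down it reaches from about 350 to 850 mm from the base axis. Payload 8.1 kg.
Tool frame: the origin (TCP) lies midway between the tips of the shut fingers; the grasp point (between the pads) lies 19 mm behind it; z points along the fingers, y is the direction in which the jaws open and shut (so a half turn about z gives the same grasp; the last joint's range is limited). The gripper opens to 93 mm and grips with 3 to 60 N. Pads are 15 mm wide; open, the fingers measure 128 mm over their backs; the gripper's body (75 mm by 188 mm) begins 65 mm behind the grasp point.
Start: joints at [1.13, 0.13, 1.488, -0, 1.523, -0.085], TCP at [208.983, 562.433, 195.035] pointing down, gripper open.
Joint ranges: [-2.96, 2.96], [-0.89, 2.26], [0.02, 2.5], [-1.34, 4.48], [0, 2.73], [-2.66, 2.66]. Speed limits (rad/s): [2.39, 2.39, 2.79, 3.14, 3.14, 3.14].

## Interface

Orientations are given as a rotation vector (axis times angle).
In Python, from cell import monitor, eyes, manip, outline_of gives the robot as it stands.
- The arm moves only by the tool servo_tool, never from a script. Its argument "deltas" is a list of rows, each a list of 7 numbers: the finger opening in mm, from 0 to 93, then the shift along the tool's x, y, z in units of 40 mm (1.0 is 40 mm), then the turn, a rotation vector about the tool's x, y, z in units of 5 degrees (1.0 is 5 degrees). A call has exactly 10 rows; each row shifts and turns the commanded pose from where the row before left it, along the tool's axes as they then stand; what a row does not reach is not made up. A row lasts 1/10 s, in which the tool goes at most 50 mm and 8.59 degrees, less where a joint would pass 70% of its speed; a pose out of reach is approached as far as the arm can. A call is refused whole if a number of a shift passes 1 or a number of a turn 1, either way. A call with a gripper value outside its range is refused whole. The fingers move at their own pace and stop on an object; "grip_force" is the grip in N (left out, the last holds). Time passes only in rows, so rows that do not move let the fingers close, or fill a call up. It gives the time, the measured TCP pose, the force and the opening at its end, in the units of the state.
- monitor.read_state(): the state, without advancing time (a new reading comes with each control period).
- eyes.capture(name): name is "side" or "top" or "wrist"; returns (picture, depth): 480x640x3 uint8, blue, green, red; 480x640 float32, mm along the optical axis (not along the pixel's ray), 0 where there is no reading.
- eyes.camera_params(name): a dict with "fx", "fy", "cx", "cy" (pixels), "R" (3x3) and "t" (3): a world point X has camera coordinates R X + t; the wrist camera has in their place "mount" (4x4, takes a point from camera to tool coordinates, whose origin is the TCP and whose axes are the flange's). Camera axes: x right, y down, z forward; pixel columns grow to the right and rows downward; lengths in mm; the calibration is good to about 2 mm. A picture is of the moment at which its call begins: read the wrist's pose just before it. camera_params takes no time and is no camera call.
- manip.close_job(): hands the job in, once; it reports no verdict.
Trained networks look in the newest picture that a camera, given by its name, has taken for a name from the list of things; names that differ only in an ending like _2 or _b are one class to them, and where a whole thing is asked for, a point or a joint stands for the part that bears it (a point fixed in the world has none). Each returns a list of dicts, best first, with "confidence" (0 to 1); they miss things now and then, are a little off and sometimes report something else, mostly with a low value. They report only what shows in the picture. A call takes as long as a camera call. They do not tell look-alikes from the thing itself.
- outline_of(name, camera): "mask" (480x640 bool, what is visible of it) and "location" ([column, row] in pixels, amid what is visible of it).
The state is a dict: "time": time; "q": joint angles; "qvel": joint speeds; "effort": joint torques, N m; "tool_pos": TCP position; "eef_rot": TCP orientation; "force": force on the tool from outside, world axes, zero at the start; "moment": the same for the moment, N m; "width": finger opening in mm.
Only numpy, scipy, OpenCV 4.12 (cv2) and the standard library are available. Lean on these libraries where they do the work, as an engineer would, in place of code of your own. Each camera call takes 0.05 s, during which the arm holds its last target.

## Working session

There is one attempt and no reset: what is moved stays moved. The work goes in short steps, Python scripts to look and compute and a tool call to move; the robot and the scene stay as the last step left them, time stands still between calls to the robot, and variables do not carry over. Pictures are saved under pics/ and viewed, and the job is handed in when it is done.

Besides the shell and the picture viewer there is one more tool, called as name(argument=value, ...) on one line, values as JSON. servo_tool: Moves the arm, as the interface text tells. Its arguments: {"type":"object","properties":{"deltas":{"type":"array","items":{"type":"array","items":{"type":"number"}}},"grip_force":{"type":"number"}},"required":["deltas"]}

```bash
ls; mkdir -p pics; cat > h.py <<'E'
import numpy as np,cv2
from cell import monitor,eyes,manip,outline_of
from scipy.spatial.transform import Rotation as Ro
def cam(n):
    p=eyes.camera_params(n)
    return p
def proj(p,X):
    c=p['R']@np.asarray(X,float).reshape(-1,3).T+np.reshape(p['t'],(3,1))
    return np.c_[p['fx']*c[0]/c[2]+p['cx'],p['fy']*c[1]/c[2]+p['cy']]
def wristparams(st):
    p=dict(eyes.camera_params('wrist'));M=np.array(p['mount'])
    T=np.eye(4);T[:3,:3]=Ro.from_rotvec(st['eef_rot']).as_matrix();T[:3,3]=st['tool_pos']
    W=np.linalg.inv(T@M);p['R']=W[:3,:3];p['t']=W[:3,3];return p
def ray_z(p,uv,z):
    uv=np.asarray(uv,float).reshape(-1,2)
    R=np.array(p['R']);t=np.array(p['t'])
    C=-R.T@t
    d=np.c_[(uv[:,0]-p['cx'])/p['fx'],(uv[:,1]-p['cy'])/p['fy'],np.ones(len(uv))]@R
    return C+d*((z-C[2])/d[:,2])[:,None]
def cloud(p,depth):
    v,u=np.mgrid[:480,:640];z=depth
    c=np.stack([(u-p['cx'])/p['fx']*z,(v-p['cy'])/p['fy']*z,z],-1)
    return (c-np.array(p['t']))@np.array(p['R'])
E
python3 - <<'E'
from h import *
s=monitor.read_state();print(s)
for n in ['side','top','wrist']:
    im,d=eyes.capture(n);cv2.imwrite(f'pics/{n}0.png',im);np.savez(f'{n}0.npz',im=im,d=d)
    print(n,eyes.camera_params(n))
E
```

```text
pics
{'time': 0.0, 'q': array([ 1.12961756e+00,  1.31132481e-01,  1.48926705e+00, -7.48135900e-06,
        1.52297451e+00, -8.53944154e-02]), 'qvel': array([-0.00107347,  0.00088091, -0.00225498, -0.0004426 , -0.0011491 ,
       -0.0001677 ]), 'effort': array([-5.22919217e-04, -5.59842074e+01, -4.91750658e+01,  7.67050311e-02,
        3.56122339e-02, -1.55974858e-04]), 'tool_pos': array([208.71848639, 561.8906259 , 194.01131767]), 'eef_rot': array([-5.55840271e-01, -3.09156453e+00,  2.70443791e-03]), 'force': array([ 0.09263672, -0.23307774,  0.03985213]), 'moment': array([ 0.0087584 , -0.00868287,  0.03793203]), 'width': 92.93212675941494}
side {'fx': 457.98050597737176, 'fy': 457.98050597737176, 'cx': 314.02503218610343, 'cy': 242.59171770931582, 'R': array([[ 0.99238891, -0.12167795,  0.01894039],
       [-0.04902246, -0.5314569 , -0.84566563],
       [ 0.11296486,  0.83830069, -0.53337688]]), 't': array([-589.0638028 ,  122.57556413,  863.8502938 ])}
top {'fx': 608.4232649803613, 'fy': 608.4232649803613, 'cx': 319.007606661187, 'cy': 246.31974527769128, 'R': array([[ 2.90742924e-02, -9.99577249e-01, -9.81426680e-05],
       [-9.84700259e-01, -2.86246947e-02, -1.71889578e-01],
       [ 1.71814103e-01,  5.09420898e-03, -9.85116218e-01]]), 't': array([  -4.15222873,  605.23739946, 1313.49864657])}
wrist {'fx': 406.96768440952115, 'fy': 406.96768440952115, 'cx': 314.8374100976325, 'cy': 239.51620419439314, 'mount': array([[ 9.34551346e-04, -9.70252661e-01, -2.42092752e-01,
         6.67376764e+01],
       [ 9.99999558e-01,  8.82268085e-04,  3.24371445e-04,
        -6.94073411e-01],
       [-1.01131549e-04, -2.42092949e-01,  9.70253057e-01,
        -1.90058244e+02],
       [ 0.00000000e+00,  0.00000000e+00,  0.00000000e+00,
         1.00000000e+00]])}
```

View pics/top0.png

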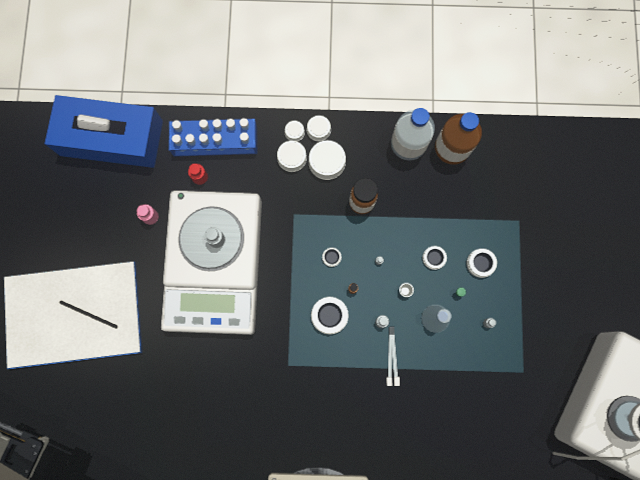

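View pics/side0.png

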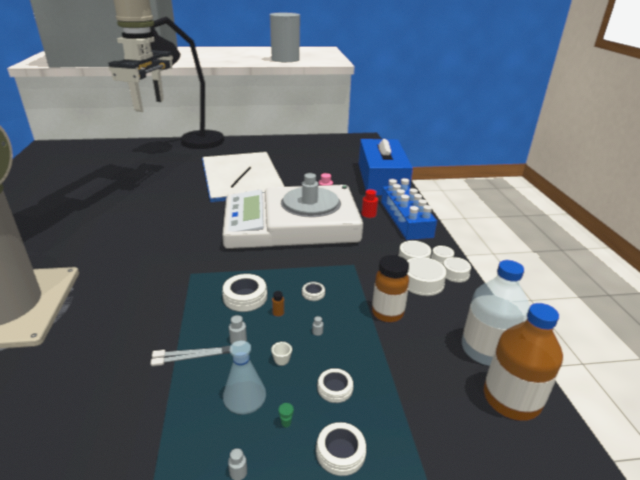

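```bash
python3 - <<'E'
from h import *
names=['weight_500','weight_200','weight_100','weight_50','case_500','case_200','case_100','case_50','balance','flask']
import pickle
D={}
for n in ['top','side']:
    for k in names:
        r=outline_of(k,n)
        D[n,k]=r
        print(n,k,[(np.round(x['location']).tolist(),round(float(x['confidence']),2),int(x['mask'].sum())) for x in r])
pickle.dump(D,open('det0.pkl','wb'))
print(monitor.read_state()['time'])
E
```

```text
top weight_500 [([150.0, 215.0], 0.89, 311), ([215.0, 239.0], 0.8, 305), ([379.0, 260.0], 0.62, 43), ([201.0, 174.0], 0.53, 291)]
top weight_200 [([150.0, 215.0], 0.89, 311), ([215.0, 239.0], 0.8, 305), ([379.0, 260.0], 0.62, 43), ([201.0, 174.0], 0.53, 291)]
top weight_100 [([150.0, 215.0], 0.89, 311), ([215.0, 239.0], 0.8, 305), ([379.0, 260.0], 0.62, 43), ([201.0, 174.0], 0.53, 291)]
top weight_50 [([150.0, 215.0], 0.89, 311), ([215.0, 239.0], 0.8, 305), ([379.0, 260.0], 0.62, 43), ([201.0, 174.0], 0.53, 291)]
top case_500 [([331.0, 314.0], 0.92, 1114), ([333.0, 255.0], 0.8, 301), ([435.0, 255.0], 0.72, 465), ([480.0, 264.0], 0.6, 645)]
top case_200 [([331.0, 314.0], 0.92, 1114), ([333.0, 255.0], 0.8, 301), ([435.0, 255.0], 0.72, 465), ([480.0, 264.0], 0.6, 645)]
top case_100 [([331.0, 314.0], 0.92, 1114), ([333.0, 255.0], 0.8, 301), ([435.0, 255.0], 0.72, 465), ([480.0, 264.0], 0.6, 645)]
top case_50 [([331.0, 314.0], 0.92, 1114), ([333.0, 255.0], 0.8, 301), ([435.0, 255.0], 0.72, 465), ([480.0, 264.0], 0.6, 645)]
top balance [([211.0, 265.0], 0.64, 12694)]
top flask [([437.0, 31
[... 585 characters left out ...]
, 466.0], 0.76, 406), ([316.0, 328.0], 0.51, 155), ([324.0, 182.0], 0.49, 120)]
side case_500 [([314.0, 290.0], 0.91, 338), ([246.0, 289.0], 0.72, 1327), ([342.0, 449.0], 0.68, 2131), ([332.0, 386.0], 0.64, 950)]
side case_200 [([314.0, 290.0], 0.91, 338), ([246.0, 289.0], 0.72, 1327), ([342.0, 449.0], 0.68, 2131), ([332.0, 386.0], 0.64, 950)]
side case_100 [([314.0, 290.0], 0.91, 338), ([246.0, 289.0], 0.72, 1327), ([342.0, 449.0], 0.68, 2131), ([332.0, 386.0], 0.64, 950)]
side case_50 [([314.0, 290.0], 0.91, 338), ([246.0, 289.0], 0.72, 1327), ([342.0, 449.0], 0.68, 2131), ([332.0, 386.0], 0.64, 950)]
side balance [([286.0, 217.0], 0.61, 7415)]
side flask [([243.0, 385.0], 0.8, 2012)]
1.15
```

```bash
python3 - <<'E'
from h import *
import pickle
D=pickle.load(open('det0.pkl','rb'))
P={n:cloud(cam(n),np.load(n+'0.npz')['d']) for n in('top','side')}
for n in('top','side'):
  for k in('weight_500','case_500','flask','balance'):
    for x in D[n,k]:
        m=x['mask']; p=P[n][m]; ok=np.isfinite(p).all(1)&(np.load(n+'0.npz')['d'][m]>0);p=p[ok]
        zt=np.percentile(p[:,2],97); t=p[p[:,2]>zt-4]
        print(n,k,np.round(x['location']),len(p),'ztop',zt.round(1),'zmin',np.percentile(p[:,2],3).round(1),'mid',((t.max(0)+t.min(0))/2).round(1)[:2],'mean',t.mean(0).round(1)[:2],'ext',(t.max(0)-t.min(0)).round(0)[:2])
# jar
p=P['top'][180:215,345:382].reshape(-1,3);t=p[p[:,2]>40];print('jar',t.max(0),t.min(0))
p=P['top'][285:292,348:358].reshape(-1,3);print('vial',p[:,2].max(), p[p[:,2]>20].mean(0))
im=np.load('top0.npz')['im'];cv2.imwrite('pics/topcrop.png',cv2.resize(im[180:390,280:530],None,fx=3,fy=2.8,interpolation=cv2.INTER_CUBIC))
E
```

```text
top weight_500 [150. 215.] 310 ztop 68.6 zmin 5.7 mid [673.5 410.8] mean [673.7 410. ] ext [24. 24.]
top weight_500 [215. 239.] 303 ztop 146.7 zmin 83.4 mid [608.6 239.1] mean [608.5 239.3] ext [24. 25.]
top weight_500 [379. 260.] 43 ztop 35.9 zmin 14.1 mid [ 583.1 -125.5] mean [ 583.1 -125.3] ext [9. 9.]
top weight_500 [201. 174.] 291 ztop 68.6 zmin 4.3 mid [772.7 300.4] mean [772.5 300.6] ext [24. 23.]
top case_500 [331. 314.] 1111 ztop 32.7 zmin 0.4 mid [454.1 -14.5] mean [454.8 -16.7] ext [80. 79.]
top case_500 [333. 255.] 301 ztop 18.0 zmin -0.8 mid [588.5 -15.8] mean [590.  -13.8] ext [40. 39.]
top case_500 [435. 255.] 463 ztop 21.1 zmin -0.5 mid [ 593.7 -254.2] mean [ 592.5 -254. ] ext [51. 49.]
top case_500 [480. 264.] 643 ztop 26.6 zmin 0.2 mid [ 583.6 -361.4] mean [ 583.8 -362.5] ext [62. 60.]
top flask [437. 316.] 638 ztop 107.7 zmin 9.1 mid [ 455.1 -256.4] mean [ 455.  -255.8] ext [28. 28.]
top balance [211. 265.] 12638 ztop 79.5 zmin 44.5 mid [614.  252.8] mean [612.6 254.5] ext [133. 133.]
side weight_500 [311. 189.] 433 ztop 144.6 zmin 82.1 mid [610.5 235.9] mean [610.
[... 513 characters left out ...]
an [590.2 -19.5] ext [42. 43.]
side case_500 [246. 289.] 1324 ztop 31.8 zmin 5.5 mid [455.8 -17.9] mean [455.7 -20.5] ext [79. 80.]
side case_500 [342. 449.] 2121 ztop 25.8 zmin 4.5 mid [ 585.1 -364.9] mean [ 585.2 -366.5] ext [63. 63.]
side case_500 [332. 386.] 944 ztop 20.8 zmin 4.3 mid [ 595.1 -257. ] mean [ 595.1 -258.6] ext [50. 52.]
side flask [243. 385.] 2006 ztop 107.2 zmin 8.4 mid [ 456.  -258.4] mean [ 455.8 -259.7] ext [27. 29.]
side balance [286. 217.] 7381 ztop 79.1 zmin 14.4 mid [614.9 247. ] mean [614.3 237.9] ext [134. 133.]
jar [745.73160759 -54.7710302  121.50277356] [ 692.75539248 -114.62607901   40.17545252]
vial 53.996333744941424 [514.4466837  -65.7431378   43.32475711]
```

View pics/topcrop.png

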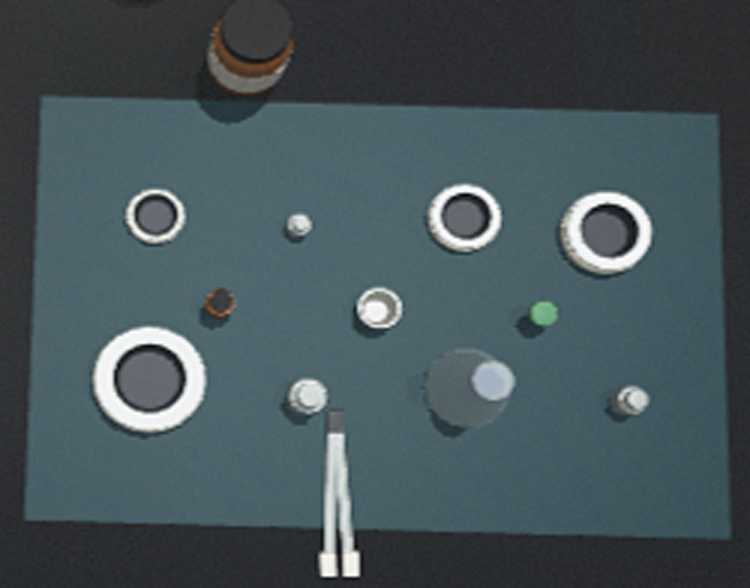

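View pics/wrist0.png

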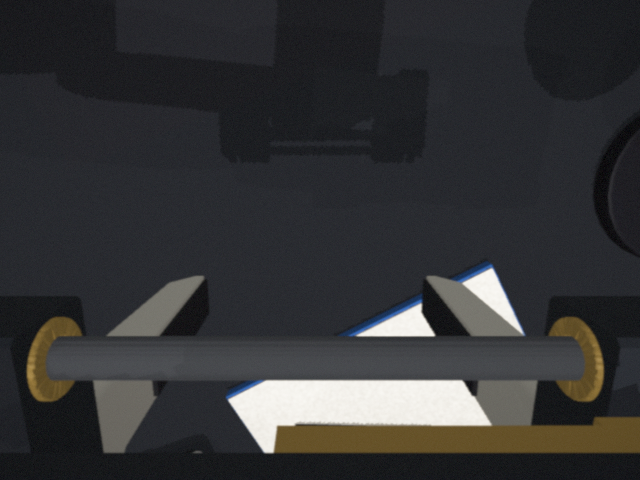

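Candidates: in the top view, the steel 500 on the pan is at (214,237), with a pink look-alike at (147,214) and a red one at (197,173). The other weights are 200 at (383,322), 100 at (490,323) and 50 at (380,260), and the crucible at (406,290) is not one of them. The cases are 500 (330,316), 200 (482,263), 100 (434,257) and 50 (332,257). Next I'll check the choice in a close crop and plan the first move.

```bash
cat >> h.py <<'E'
def plan(target,yaw,n=10):
    """target TCP, yaw(deg) of tool x in world; prints total tool shift in units & per-row"""
    s=monitor.read_state();R=Ro.from_rotvec(s['eef_rot']).as_matrix()
    y0=np.degrees(np.arctan2(R[1,0],R[0,0]))
    Rt=np.array([[np.cos(np.radians(yaw)),np.sin(np.radians(yaw)),0],[np.sin(np.radians(yaw)),-np.cos(np.radians(yaw)),0],[0,0,-1]]).T
    Rt=np.array([[np.cos(np.radians(yaw)),np.sin(np.radians(yaw)),0],[np.sin(np.radians(yaw)),-np.cos(np.radians(yaw)),0],[0,0,-1]])
    rot=np.degrees(Ro.from_matrix(R.T@Rt).as_rotvec())/5
    d=np.array(target)-s['tool_pos']
    print('t',round(s['time'],2),'pos',s['tool_pos'].round(1),'yaw',y0.round(2),'F',np.round(s['force'],1),'w',round(s['width'],1),'rotunits',rot.round(2))
    a=(R.T@d)/40;b=(Rt.T@d)/40
    print(' units in current frame',a.round(3),'/n',(a/n).round(3),' | in target frame',b.round(3))
E
python3 - <<'E'
from h import *
plan([609.5,237.5,198],180,13)
im=np.load('top0.npz')['im'];s=np.load('side0.npz')['im']
a=cv2.resize(im[150:300,130:290],(640,600)[:2],interpolation=cv2.INTER_CUBIC)
cv2.imwrite('pics/pancrop.png',cv2.resize(np.hstack([cv2.resize(im[160:280,130:270],(390,334)),cv2.resize(s[160:250,220:390],(400,334))]),None,fx=1,fy=1))
E
```

```text
t 1.15 pos [209.  562.4 195. ] yaw 159.61 F [-0.6  0.8 -0.2] w 93.0 rotunits [-0.   -0.   -4.08]
 units in current frame [-12.215  -4.126  -0.075] /n [-0.94  -0.317 -0.006]  | in target frame [-10.013  -8.123  -0.075]
```

View pics/pancrop.png

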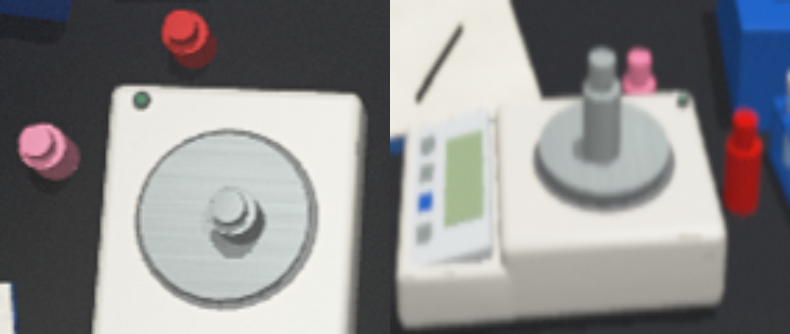

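The crop shows the grey steel weight on the pan at about (600,110) in the right half. The pink and red look-alikes stand off the balance. I'm moving to hover over it.

servo_tool(deltas=[[80,-0.94,-0.32,0,0,0,0],[80,-0.94,-0.32,0,0,0,0],[80,-0.94,-0.32,0,0,0,0],[80,-0.94,-0.32,0,0,0,0],[80,-0.94,-0.32,0,0,0,0],[80,-0.94,-0.32,0,0,0,0],[80,-0.94,-0.32,0,0,0,0],[80,-0.94,-0.32,0,0,0,0],[80,-0.94,-0.32,0,0,0,0],[80,-0.94,-0.32,0,0,0,0]], grip_force=30)

```text
time: 2.15
tool_pos: [518.0, 310.3, 195.2]
eef_rot: [0.556, 3.092, 0.0]
force: [-0.2, 0.5, 0.7]
width: 79.9
```

servo_tool(deltas=[[80,-0.94,-0.32,0,0,0,0],[80,-0.94,-0.32,0,0,0,0],[80,-0.94,-0.32,0,0,0,0],[80,0,0,0,0,0,-1],[80,0,0,0,0,0,-1],[80,0,0,0,0,0,-1],[80,0,0,0,0,0,-1],[80,0,0,0,0,0,-0.08],[80,0,0,0,0,0,0],[80,0,0,0,0,0,0]])

```text
time: 3.15
tool_pos: [609.2, 236.2, 195.0]
eef_rot: [-0.003, -3.142, -0.0]
force: [-0.5, 0.6, 1.1]
width: 80.0
```

```bash
cat >> h.py <<'E'
def look(tag):
    s=monitor.read_state();p=wristparams(s);im,d=eyes.capture('wrist')
    cv2.imwrite(f'pics/{tag}.png',im);np.savez(f'{tag}.npz',im=im,d=d)
    return s,p,im,d
def measure(tag,name):
    s,p,im,d=look(tag);P=cloud(p,d)
    for x in outline_of(name,'wrist'):
        m=x['mask']&(d>0);q=P[m]
        if len(q)<20: continue
        zt=np.percentile(q[:,2],95);m2=m&(abs(P[...,2]-zt)<3.5);t=P[m2]
        # hull circle
        cnt=np.argwhere(m2)[:,::-1].astype(np.float32)
        out='';XY=ray_z(p,cnt,zt)[:,:2].astype(np.float32)
        (c,r)=cv2.minEnclosingCircle(XY.astype(np.float32))
        print(name,'loc',np.round(x['location']),round(float(x['confidence']),2),'ztop',zt.round(1),'mean',t.mean(0).round(1),'circ',np.round(c,1),'dia',round(2*r,1))
    return s,p,im,d
E
python3 - <<'E'
from h import *
measure('w1','weight_500');plan([609.5,237.5,198],180)
E
```

```text
weight_500 loc [500. 279.] 0.86 ztop 66.7 mean [668.9 406.6  66.1] circ [671.9 408.5] dia 25.5
weight_500 loc [317. 238.] 0.72 ztop 145.2 mean [609.2 238.4 144.4] circ [609.  238.5] dia 25.9
weight_500 loc [384. 394.] 0.6 ztop 67.3 mean [772.8 300.3  66.4] circ [771.9 300.1] dia 27.7
t 3.25 pos [609.2 236.2 195. ] yaw 179.95 F [0.2 0.7 0.3] w 79.8 rotunits [-0.    0.   -0.01]
 units in current frame [-0.008  0.032 -0.074] /n [-0.001  0.003 -0.007]  | in target frame [-0.008  0.032 -0.074]
```

View pics/w1.png

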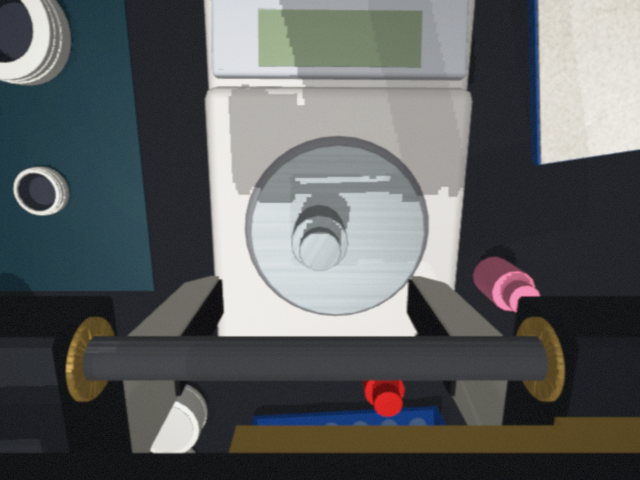

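The weight's knob is at (319,250), almost centred between the fingers; the pink one is at (515,285). Descending to grip the upper body, with the tip about 27 mm above the pan.

servo_tool(deltas=[[70,0,0.055,0.3,0,0,0],[65,0,0,0.3,0,0,0],[65,0,0,0.3,0,0,0],[65,0,0,0.3,0,0,0],[65,0,0,0.3,0,0,0],[65,0,0,0.3,0,0,0],[65,0,0,0.2,0,0,0],[65,0,0,0.15,0,0,0],[65,0,0,0.1,0,0,0],[65,0,0,0,0,0,0]], grip_force=30)

```text
time: 4.25
tool_pos: [609.0, 238.3, 104.6]
eef_rot: [0.0, -3.141, 0.0]
force: [0.7, 0.3, -0.5]
width: 64.8
```

```bash
python3 - <<'E'
from h import *
s,p,im,d=look('w2');plan([609.2,238.4,105],180)
im,d=eyes.capture('side');cv2.imwrite('pics/s2.png',cv2.resize(im[120:260,180:400],(792,504)))
E
```

```text
t 4.3 pos [609.3 238.4 105.1] yaw -179.99 F [-0.3 -0.7  0.3] w 65.1 rotunits [0. 0. 0.]
 units in current frame [ 0.002 -0.     0.004] /n [ 0. -0.  0.]  | in target frame [ 0.002 -0.     0.004]
```

View pics/w2.png

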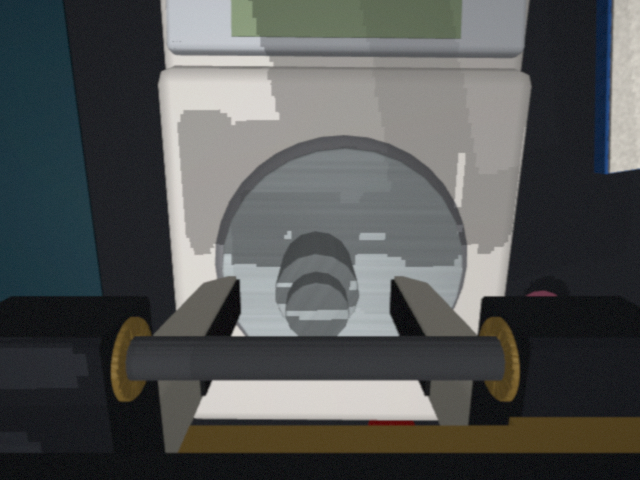

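View pics/s2.png

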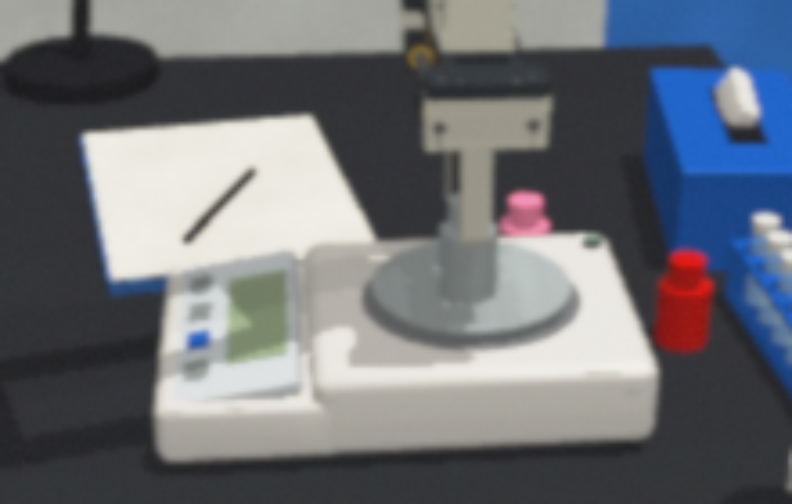

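The weight stands between the open fingers, tips well clear of the pan. Closing.

servo_tool(deltas=[[50,0,0,0,0,0,0],[44,0,0,0,0,0,0],[40,0,0,0,0,0,0],[36,0,0,0,0,0,0],[34,0,0,0,0,0,0],[32,0,0,0,0,0,0],[30,0,0,0,0,0,0],[30,0,0,0,0,0,0],[30,0,0,0,0,0,0],[30,0,0,0,0,0,0]], grip_force=35)

```text
time: 5.35
tool_pos: [609.2, 238.4, 105.0]
eef_rot: [0.0, -3.142, 0.0]
force: [-0.8, -0.2, 0.2]
width: 30.0
```

servo_tool(deltas=[[30,0,0,-0.1,0,0,0],[30,0,0,-0.2,0,0,0],[30,0,0,-0.3,0,0,0],[30,0,0,-0.4,0,0,0],[30,0,0,-0.4,0,0,0],[30,0,0,-0.4,0,0,0],[30,0,0,0,0,0,0],[30,0,0,0,0,0,0],[30,0,0,0,0,0,0],[30,0,0,0,0,0,0]])

```text
time: 6.35
tool_pos: [608.5, 238.1, 175.7]
eef_rot: [0.0, -3.14, 0.001]
force: [0.4, 0.3, -0.2]
width: 29.9
```

```bash
python3 - <<'E'
from h import *
s,p,im,d=look('w3');plan([455,-16.5,170],180,10)
im,d=eyes.capture('side');cv2.imwrite('pics/s3.png',cv2.resize(im[80:260,180:400],(733,600)))
E
```

```text
t 6.4 pos [608.6 238.2 175.8] yaw -179.98 F [-0.1 -0.3 -0.4] w 30.0 rotunits [-0.01 -0.02  0.  ]
 units in current frame [ 3.84  -6.366  0.155] /n [ 0.384 -0.637  0.015]  | in target frame [ 3.839 -6.367  0.144]
```

View pics/s3.png

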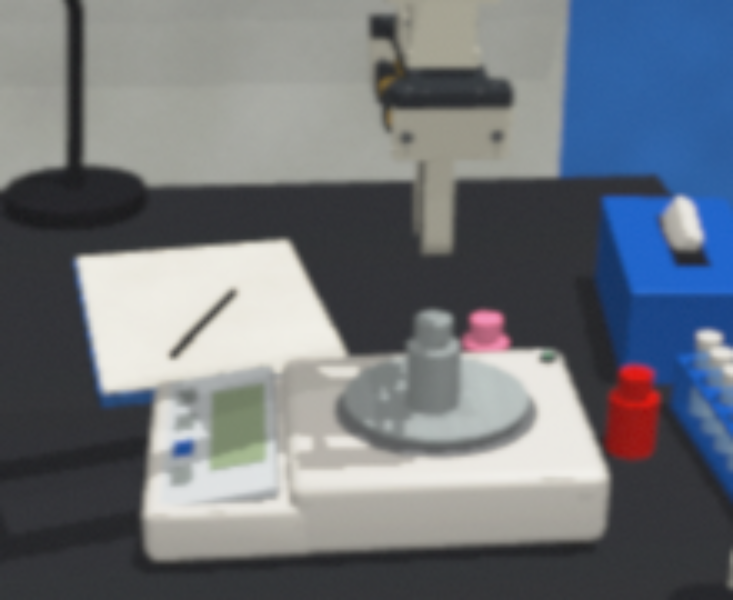

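```bash
python3 - <<'E'
from h import *
p=cam('side')
k=3.6;o=np.array([180,120])
for z in(105,115,120,124):
  for y in (238.4-32.5,238.4-50): print(z,y,((proj(p,[609,y,z])[0]-o)*k).round(0))
print('bodytop',((proj(p,[609,238,124])[0]-o)*k).round(0),'knob top',((proj(p,[609,238,144])[0]-o)*k).round(0),'base',((proj(p,[609,238-19,78])[0]-o)*k).round(0))
d=np.load('w3.npz');pw=wristparams(monitor.read_state());
im=d['im'];P=cloud(pw,d['d'])
M=Ro.from_rotvec(monitor.read_state()['eef_rot']).as_matrix();T=(P-monitor.read_state()['tool_pos'])@M
for v in range(230,335,8):
    print(v,[tuple(T[v,u].round(0)) for u in (240,260,272,280,345,355,370,390)])
E
```

```text
105 205.9 [470. 276.]
105 188.4 [474. 288.]
115 205.9 [471. 261.]
115 188.4 [474. 274.]
120 205.9 [471. 254.]
120 188.4 [474. 266.]
124 205.9 [471. 248.]
124 188.4 [474. 261.]
bodytop [465. 227.] knob top [465. 198.] base [467. 304.]
230 [(np.float64(-0.0), np.float64(-57.0), np.float64(110.0)), (np.float64(2.0), np.float64(-40.0), np.float64(99.0)), (np.float64(2.0), np.float64(-32.0), np.float64(97.0)), (np.float64(2.0), np.float64(-26.0), np.float64(97.0)), (np.float64(3.0), np.float64(21.0), np.float64(97.0)), (np.float64(2.0), np.float64(28.0), np.float64(97.0)), (np.float64(3.0), np.float64(39.0), np.float64(96.0)), (np.float64(2.0), np.float64(54.0), np.float64(97.0))]
238 [(np.float64(-7.0), np.float64(-57.0), np.float64(110.0)), (np.float64(-3.0), np.float64(-40.0), np.float64(97.0)), (np.float64(-4.0), np.float64(-32.0), np.float64(97.0)), (np.float64(-3.0), np.float64(-26.0), np.float64(97.0)), (np.float64(-4.0), np.float64(21.0), np.float64(98.0)), (np.float64(-4.0), np.float64(29.0), np.float64(98.0)), (np.float64(-4.0), np.float64(40.0), np.float64(97.0)), (np.float64(-
[... 4904 characters left out ...]
09.0)), (np.float64(-79.0), np.float64(24.0), np.float64(109.0)), (np.float64(-1.0), np.float64(14.0), np.float64(-52.0)), (np.float64(9.0), np.float64(17.0), np.float64(-72.0)), (np.float64(10.0), np.float64(23.0), np.float64(-72.0))]
334 [(np.float64(10.0), np.float64(-23.0), np.float64(-78.0)), (np.float64(9.0), np.float64(-17.0), np.float64(-77.0)), (np.float64(-0.0), np.float64(-16.0), np.float64(-59.0)), (np.float64(-86.0), np.float64(-29.0), np.float64(109.0)), (np.float64(-86.0), np.float64(24.0), np.float64(109.0)), (np.float64(-4.0), np.float64(14.0), np.float64(-52.0)), (np.float64(9.0), np.float64(16.0), np.float64(-77.0)), (np.float64(10.0), np.float64(22.0), np.float64(-78.0))]
```

View pics/w3.png

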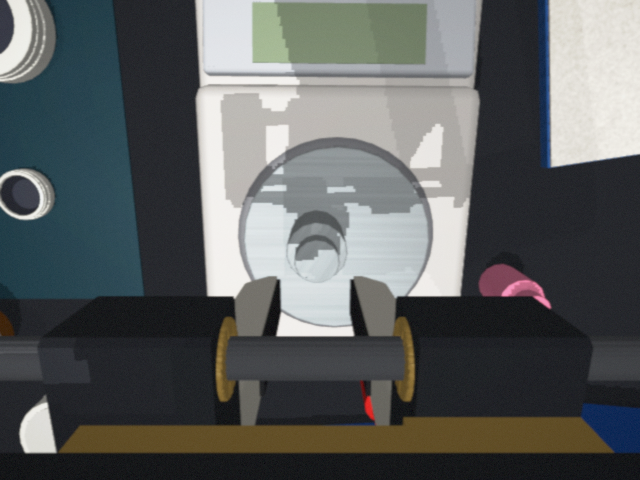

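```bash
python3 - <<'E'
from h import *
p=cam('side')
for lab,row,col,tz,hw in(('w65',120+240/3.6,180+478/3.6,105,32.5),('w30',80+253/3.333,180+437/3.333,175.8,15)):
  for y in (238.4-hw,238.4-hw-10,238.4-hw-17.5):
    zs=np.arange(90,230,.5);q=proj(p,[[609,y,z] for z in zs]);i=np.argmin(abs(q[:,1]-row));print(lab,y,zs[i]-tz,q[i],row,col)
E
```

```text
w65 205.9 25.0 [310.80201189 186.60260239] 186.66666666666669 312.77777777777777
w65 195.9 29.5 [311.34978766 186.68784458] 186.66666666666669 312.77777777777777
w65 188.4 33.0 [311.76916046 186.70169751] 186.66666666666669 312.77777777777777
w30 223.4 20.69999999999999 [310.34354013 155.88749939] 155.9075907590759 311.1131113111311
w30 213.4 24.69999999999999 [310.89425052 155.8605725 ] 155.9075907590759 311.1131113111311
w30 205.9 27.69999999999999 [311.31490983 155.84000444] 155.9075907590759 311.1131113111311
```

The fingers' tips ride about 25 mm behind the nominal TCP when open, so they closed above the body without touching the weight. It still stands at (317,255). I'll check where the tips sit when nearly shut.

servo_tool(deltas=[[14,0,0,0,0,0,0],[14,0,0,0,0,0,0],[14,0,0,0,0,0,0],[14,0,0,0,0,0,0],[14,0,0,0,0,0,0],[14,0,0,0,0,0,0],[14,0,0,0,0,0,0],[14,0,0,0,0,0,0],[14,0,0,0,0,0,0],[14,0,0,0,0,0,0]])

```text
time: 7.45
tool_pos: [609.2, 238.4, 177.0]
eef_rot: [0.0, -3.142, 0.0]
force: [-0.1, 0.6, 0.0]
width: 13.9
```

```bash
python3 - <<'E'
from h import *
measure('w4','weight_500');plan([609.2,238.4,80],180,10)
im,d=eyes.capture('side');cv2.imwrite('pics/s4.png',cv2.resize(im[80:260,180:400],(733,600)))
im,d=eyes.capture('wrist');cv2.imwrite('pics/w4.png',im)
E
```

```text
weight_500 loc [317. 246.] 0.7 ztop 145.1 mean [609.1 238.4 144.3] circ [609.  238.4] dia 26.0
weight_500 loc [514. 292.] 0.7 ztop 67.1 mean [673.  410.2  66.3] circ [672.6 409.6] dia 27.5
t 7.55 pos [609.2 238.4 177. ] yaw -179.99 F [-0.9 -0.4  1. ] w 14.0 rotunits [0. 0. 0.]
 units in current frame [1.000e-03 0.000e+00 2.426e+00] /n [0.    0.    0.243]  | in target frame [0.    0.    2.426]
```

View pics/s4.png

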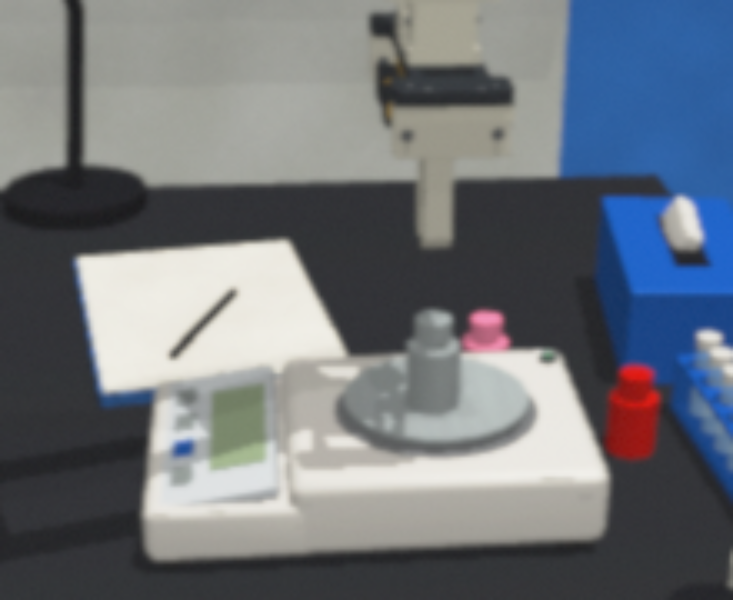

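View pics/w4.png

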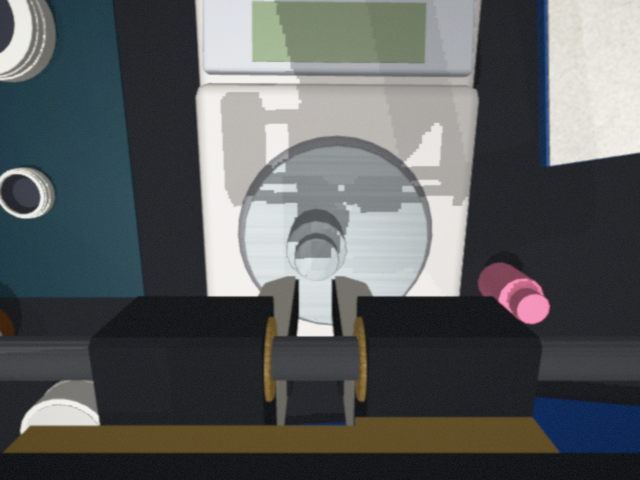

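With the fingers at 14 mm the tips are still at about the same height, so the offset is a constant 24 mm or so. I'll plan with tip = TCP + 24, and at TCP z = 80 the tips should be at about 104.

servo_tool(deltas=[[65,0,0,0,0,0,0],[65,0,0,0,0,0,0],[65,0,0,0.2,0,0,0],[65,0,0,0.35,0,0,0],[65,0,0,0.4,0,0,0],[65,0,0,0.4,0,0,0],[65,0,0,0.4,0,0,0],[65,0,0,0.3,0,0,0],[65,0,0,0.2,0,0,0],[65,0,0,0.1,0,0,0]])

```text
time: 8.65
tool_pos: [608.7, 238.2, 81.7]
eef_rot: [0.0, -3.14, 0.001]
force: [-0.2, 0.7, 0.1]
width: 65.0
```

servo_tool(deltas=[[55,0,0,0.05,0,0,0],[48,0,0,0.02,0,0,0],[44,0,0,0,0,0,0],[41,0,0,0,0,0,0],[38,0,0,0,0,0,0],[35,0,0,0,0,0,0],[30,0,0,0,0,0,0],[30,0,0,0,0,0,0],[30,0,0,0,0,0,0],[30,0,0,0,0,0,0]])

```text
time: 9.65
tool_pos: [609.5, 238.8, 80.7]
eef_rot: [-0.001, 3.141, 0.001]
force: [0.7, 3.1, 4.9]
width: 36.0
```

```bash
python3 - <<'E'
from h import *
plan([609.2,238.4,180],180,10)
im,d=eyes.capture('side');cv2.imwrite('pics/s5.png',cv2.resize(im[80:260,180:400],(733,600)))
E
```

```text
t 9.65 pos [609.5 238.8  80.7] yaw -179.98 F [0.7 3.1 4.9] w 36.0 rotunits [0.01 0.01 0.  ]
 units in current frame [ 0.005 -0.009 -2.482] /n [ 0.001 -0.001 -0.248]  | in target frame [ 0.007 -0.01  -2.482]
```

View pics/s5.png

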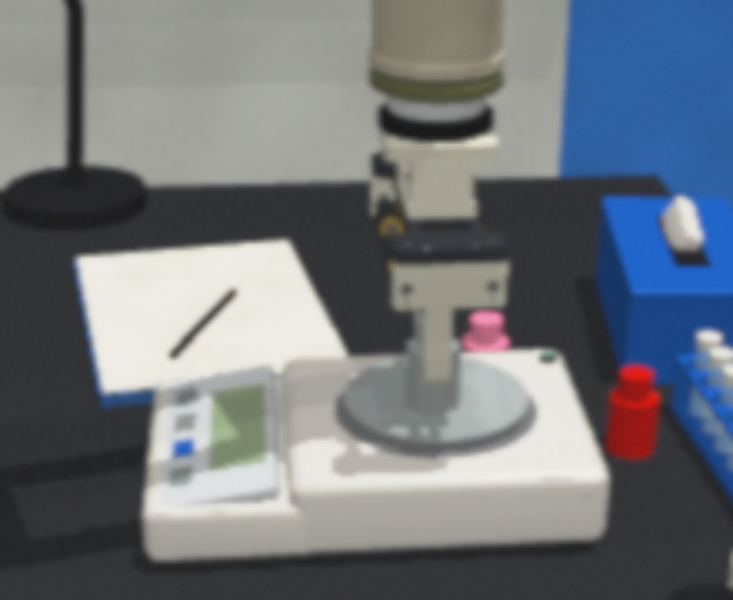

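The fingers now close on the body (width 36). Lifting.

servo_tool(deltas=[[30,0,0,-0.05,0,0,0],[30,0,0,-0.1,0,0,0],[30,0,0,-0.2,0,0,0],[30,0,0,-0.3,0,0,0],[30,0,0,-0.3,0,0,0],[30,0,0,-0.3,0,0,0],[30,0,0,-0.3,0,0,0],[30,0,0,-0.25,0,0,0],[30,0,0,-0.1,0,0,0],[30,0,0,0,0,0,0]])

```text
time: 10.7
tool_pos: [609.7, 238.6, 157.3]
eef_rot: [-0.0, 3.14, 0.001]
force: [0.4, -0.2, -5.6]
width: 35.6
```

```bash
python3 - <<'E'
from h import *
s,p,im,d=look('w6');plan([455,-16.5,140],180,10)
im,d=eyes.capture('side');cv2.imwrite('pics/s6.png',np.hstack([cv2.resize(im[80:260,200:400],(400,360)),cv2.resize(cv2.imread('pics/w6.png')[100:440,160:480],(380,360))]))
E
```

```text
t 10.75 pos [609.3 238.4 156.3] yaw -179.99 F [-0.2 -0.2 -5.4] w 35.9 rotunits [0. 0. 0.]
 units in current frame [ 3.858 -6.373  0.407] /n [ 0.386 -0.637  0.041]  | in target frame [ 3.857 -6.373  0.409]
```

View pics/s6.png

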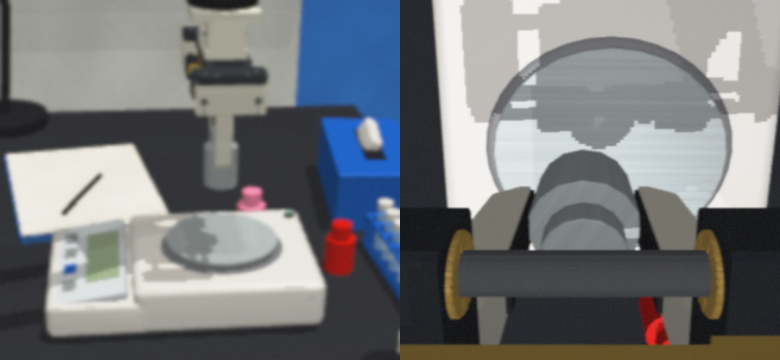

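The lift is clean: the weight is upright and the force of about -5.5 N matches 0.5 kg. Moving to a viewing point near case_500.

servo_tool(deltas=[[30,0.2,-0.36,0,0,0,0],[30,0.34,-0.62,0,0,0,0],[30,0.34,-0.62,0.05,0,0,0],[30,0.34,-0.62,0.05,0,0,0],[30,0.34,-0.62,0.05,0,0,0],[30,0.34,-0.62,0.05,0,0,0],[30,0.34,-0.62,0.05,0,0,0],[30,0.34,-0.62,0.05,0,0,0],[30,0.15,-0.26,0.05,0,0,0],[30,0,0,0,0,0,0]])

```text
time: 11.8
tool_pos: [499.0, 38.9, 141.4]
eef_rot: [-0.003, -3.14, 0.0]
force: [0.8, -0.2, -4.0]
width: 36.0
```

```bash
python3 - <<'E'
from h import *
s,p,im,d=measure('w7','case_500');print(monitor.read_state()['tool_pos']);measure('w7','weight_500')
E
```

```text
case_500 loc [242. 167.] 0.87 ztop 31.3 mean [453.  -16.5  30.3] circ [454.2 -16.1] dia 80.6
case_500 loc [  4. 326.] 0.59 ztop 12.9 mean [ 591.1 -229.8   11.3] circ [ 588.7 -228.8] dia 14.4
[500.228681    40.38836462 142.10001077]
weight_500 loc [311. 296.] 0.89 ztop 206.2 mean [493.4  39.6 205.6] circ [497.2  39.7] dia 24.8
weight_500 loc [ 76. 153.] 0.72 ztop 53.0 mean [ 443.6 -133.4   52.3] circ [ 443.3 -132.8] dia 20.0
```

View pics/w7.png

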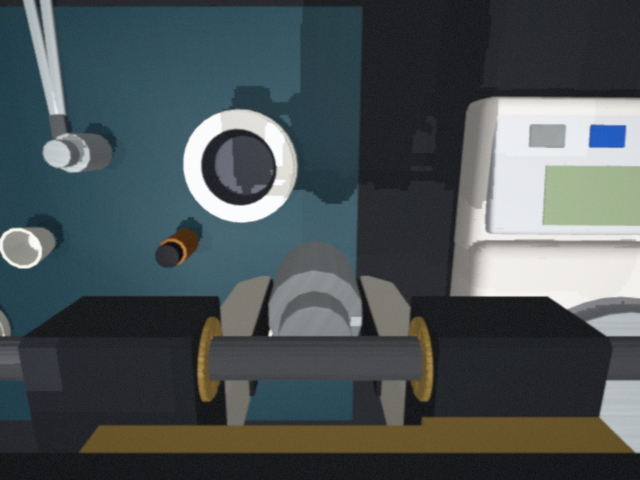

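```bash
python3 - <<'E'
from h import *
plan([454.4,-16.3,60],180,10)
E
```

```text
t 12.0 pos [500.5  40.8 142.3] yaw -179.95 F [-0.7  0.2 -4. ] w 35.9 rotunits [0.   0.   0.01]
 units in current frame [ 1.155 -1.428  2.057] /n [ 0.116 -0.143  0.206]  | in target frame [ 1.153 -1.428  2.057]
```

servo_tool(deltas=[[30,0.2,-0.25,0,0,0,0],[30,0.25,-0.3,0,0,0,0],[30,0.25,-0.3,0.1,0,0,0],[30,0.25,-0.3,0.2,0,0,0],[30,0.15,-0.2,0.3,0,0,0],[30,0.05,-0.08,0.4,0,0,0],[30,0,0,0.4,0,0,0],[30,0,0,0.4,0,0,0],[30,0,0,0.2,0,0,0],[30,0,0,0.05,0,0,0]])

```text
time: 13.0
tool_pos: [453.0, -17.1, 58.8]
eef_rot: [0.001, -3.139, -0.001]
force: [-0.5, 0.7, -5.2]
width: 36.1
```

```bash
python3 - <<'E'
from h import *
s,p,im,d=look('w8');plan([454.4,-16.3,9],180,10)
im2,d2=eyes.capture('side');a=cv2.resize(im2[190:330,180:340],(411,360))
cv2.imwrite('pics/s8.png',np.hstack([a,cv2.resize(im[100:440,160:480],(380,360))]))
E
```

```text
t 13.05 pos [453.4 -17.1  59.4] yaw -179.97 F [-0.8  0.6 -5.3] w 36.0 rotunits [ 0.   -0.02  0.01]
 units in current frame [-0.026  0.02   1.26 ] /n [-0.003  0.002  0.126]  | in target frame [-0.024  0.02   1.26 ]
```

View pics/s8.png

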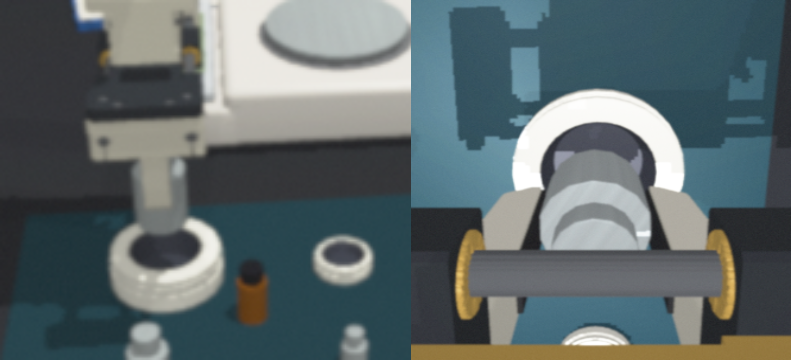

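The weight hangs centred over the well in both views. Lowering.

servo_tool(deltas=[[30,-0.025,0.02,0.1,0,0,0],[30,0,0,0.2,0,0,0],[30,0,0,0.2,0,0,0],[30,0,0,0.2,0,0,0],[30,0,0,0.15,0,0,0],[30,0,0,0.12,0,0,0],[30,0,0,0.1,0,0,0],[30,0,0,0.06,0,0,0],[30,0,0,0.04,0,0,0],[30,0,0,0,0,0,0]])

```text
time: 14.1
tool_pos: [455.0, -16.5, 13.4]
eef_rot: [0.0, -3.141, 0.0]
force: [0.1, 0.3, -5.5]
width: 36.3
```

```bash
python3 - <<'E'
from h import *
plan([454.4,-16.3,9],180,10)
E
```

```text
t 14.1 pos [455.  -16.5  13.4] yaw -179.99 F [ 0.1  0.3 -5.5] w 36.3 rotunits [-0. -0.  0.]
 units in current frame [0.016 0.004 0.109] /n [0.002 0.    0.011]  | in target frame [0.016 0.004 0.109]
```

Still hanging freely (-5.5 N). The last few millimetres go slowly.

servo_tool(deltas=[[30,0,0,0.025,0,0,0],[30,0,0,0.02,0,0,0],[30,0,0,0.02,0,0,0],[30,0,0,0.02,0,0,0],[30,0,0,0.012,0,0,0],[30,0,0,0,0,0,0],[30,0,0,0,0,0,0],[30,0,0,0,0,0,0],[30,0,0,0,0,0,0],[30,0,0,0,0,0,0]])

```text
time: 15.1
tool_pos: [455.1, -16.4, 9.6]
eef_rot: [-0.0, 3.141, 0.0]
force: [0.8, 0.3, -4.9]
width: 36.2
```

servo_tool(deltas=[[30,0,0,0.015,0,0,0],[30,0,0,0.015,0,0,0],[30,0,0,0,0,0,0],[30,0,0,0,0,0,0],[30,0,0,0,0,0,0],[30,0,0,0,0,0,0],[30,0,0,0,0,0,0],[30,0,0,0,0,0,0],[30,0,0,0,0,0,0],[30,0,0,0,0,0,0]])

```text
time: 16.1
tool_pos: [455.2, -16.5, 8.7]
eef_rot: [-0.0, 3.141, -0.0]
force: [-2.9, 2.0, 5.6]
width: 36.3
```

Contact: the force rose to +5.6 N, so the weight is on the well floor. Releasing and going up.

servo_tool(deltas=[[38,0,0,-0.01,0,0,0],[40,0,0,0,0,0,0],[44,0,0,0,0,0,0],[50,0,0,0,0,0,0],[50,0,0,0,0,0,0],[50,0,0,0,0,0,0],[50,0,0,-0.2,0,0,0],[50,0,0,-0.4,0,0,0],[50,0,0,-0.6,0,0,0],[50,0,0,-0.8,0,0,0]])

```text
time: 17.1
tool_pos: [453.8, -16.3, 88.9]
eef_rot: [0.0, -3.139, -0.001]
force: [0.2, -1.0, 0.2]
width: 49.8
```

```bash
python3 - <<'E'
from h import *
s,p,im,d=measure('w9','case_500');P=cloud(p,d)
print(monitor.read_state()['tool_pos'])
measure('w9','weight_500')
plan([583.5,-126,70],180,10)
im2,d2=eyes.capture('side');a=cv2.resize(im2[190:330,180:340],(411,360))
cv2.imwrite('pics/s9.png',np.hstack([a,cv2.resize(im[100:440,160:480],(380,360))]))
E
```

```text
case_500 loc [324. 215.] 0.91 ztop 31.4 mean [452.  -16.4  30.4] circ [453.8 -16.4] dia 80.5
case_500 loc [  4. 246.] 0.46 ztop 15.2 mean [ 459.6 -227.9   13.6] circ [ 458.5 -228.1] dia 33.2
[458.5678461  -16.95705489  94.10709727]
weight_500 loc [313. 242.] 0.78 ztop 73.2 mean [454.7 -17.2  72.4] circ [454.6 -17.2] dia 25.9
weight_500 loc [130. 221.] 0.58 ztop 53.1 mean [ 443.1 -133.6   52.3] circ [ 442.6 -133.1] dia 20.2
t 17.3 pos [456.1 -16.6  90. ] yaw -179.98 F [ 0.2 -0.1 -0.8] w 50.5 rotunits [-0.    0.03  0.  ]
 units in current frame [-3.184 -2.736  0.509] /n [-0.318 -0.274  0.051]  | in target frame [-3.186 -2.735  0.5  ]
```

View pics/s9.png

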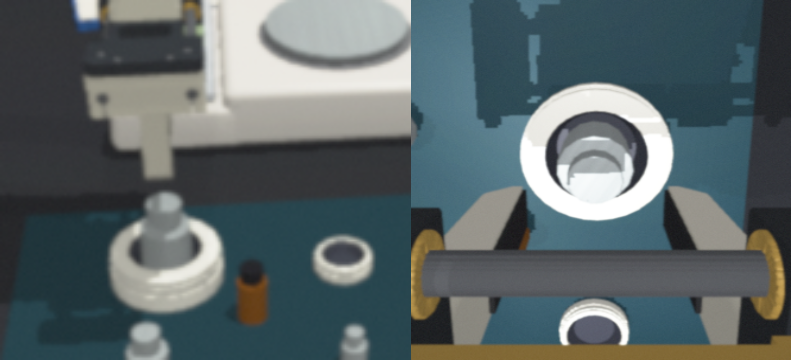

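Weight 500 stands upright in its case: knob top measured at 73, 72 expected, and centred. Next is the 50 g.

servo_tool(deltas=[[45,-0.3,-0.25,0,0,0,0],[45,-0.45,-0.4,0,0,0,0],[45,-0.5,-0.45,0,0,0,0],[45,-0.5,-0.45,0.1,0,0,0],[45,-0.5,-0.45,0.1,0,0,0],[45,-0.45,-0.4,0.1,0,0,0],[45,-0.3,-0.23,0.1,0,0,0],[45,-0.18,-0.1,0.1,0,0,0],[45,0,0,0,0,0,0],[45,0,0,0,0,0,0]])

```text
time: 18.35
tool_pos: [581.3, -125.0, 67.8]
eef_rot: [0.001, -3.14, -0.001]
force: [-0.1, 0.8, -0.3]
width: 44.9
```

```bash
python3 - <<'E'
from h import *
print(monitor.read_state()['tool_pos'])
measure('w10','weight_50');measure('w10b','case_50')
plan([583.5,-126,70],180,10)
E
```

```text
[ 581.25838093 -124.97325972   67.77836559]
weight_50 loc [527.  27.] 0.95 ztop 72.7 mean [463.  -18.4  72.1] circ [459.5 -18.7] dia 25.5
weight_50 loc [313. 253.] 0.88 ztop 35.1 mean [ 582.8 -127.6   34.3] circ [ 582.5 -127.8] dia 12.7
weight_50 loc [296.  13.] 0.66 ztop 43.9 mean [ 452.1 -134.5   44.4] circ [ 450.9 -134.6] dia 12.3
case_50 loc [496.  64.] 0.94 ztop 31.3 mean [473.8 -19.1  30.2] circ [455.2 -17.6] dia 81.0
case_50 loc [110. 261.] 0.6 ztop 20.0 mean [ 587.7 -254.9   19. ] circ [ 593.3 -253.7] dia 52.7
case_50 loc [479. 258.] 0.59 ztop 16.7 mean [588.2 -18.2  15.5] circ [588.1 -19.2] dia 42.9
t 18.55 pos [ 582.1 -125.1   69.1] yaw -179.96 F [ 0.1 -0.2 -0.1] w 44.9 rotunits [-0.    0.    0.01]
 units in current frame [-0.035 -0.021 -0.023] /n [-0.004 -0.002 -0.002]  | in target frame [-0.035 -0.021 -0.023]
```

View pics/w10.png

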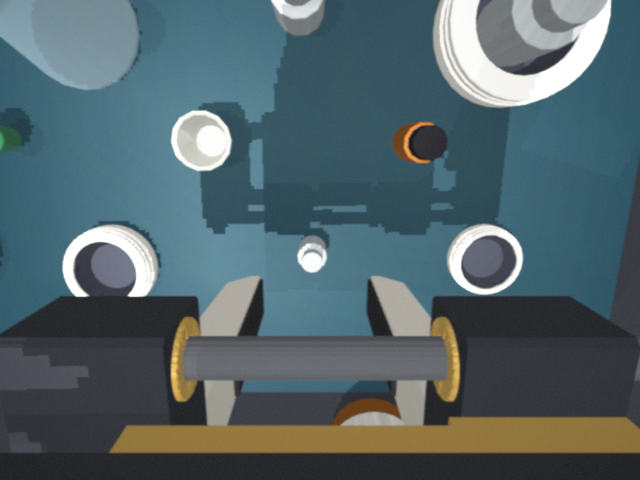

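Weight 50 is at (313,253), centred between the jaws. Case_50 is at (484,258), and the 500 in its case is at top right. Descending.

servo_tool(deltas=[[45,-0.018,-0.062,0.1,0,0,0],[40,0,0,0.3,0,0,0],[40,0,0,0.35,0,0,0],[40,0,0,0.35,0,0,0],[40,0,0,0.3,0,0,0],[40,0,0,0.2,0,0,0],[40,0,0,0.2,0,0,0],[40,0,0,0.1,0,0,0],[40,0,0,0.05,0,0,0],[40,0,0,0,0,0,0]])

```text
time: 19.55
tool_pos: [583.2, -128.1, -9.2]
eef_rot: [-0.0, 3.141, -0.0]
force: [-0.1, -0.1, -0.6]
width: 39.9
```

```bash
python3 - <<'E'
from h import *
s,p,im,d=look('w11')
plan([582.8,-127.6,-11],180,10)
im2,d2=eyes.capture('side');a=cv2.resize(im2[260:370,260:380],(393,360))
cv2.imwrite('pics/s11.png',np.hstack([a,cv2.resize(im[100:440,160:480],(380,360))]))
E
```

```text
t 19.6 pos [ 583.4 -128.2   -8.8] yaw -179.99 F [-0.3 -0.9 -0.6] w 39.8 rotunits [-0.    0.01  0.  ]
 units in current frame [0.014 0.016 0.054] /n [0.001 0.002 0.005]  | in target frame [0.014 0.016 0.054]
```

View pics/s11.png

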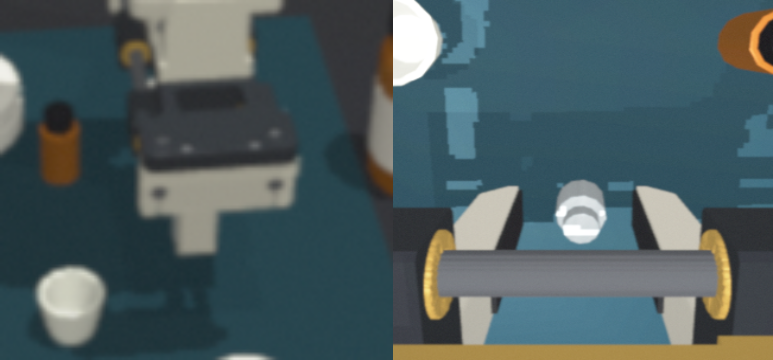

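servo_tool(deltas=[[34,0,0.01,0.03,0,0,0],[30,0,0,0.02,0,0,0],[26,0,0,0,0,0,0],[22,0,0,0,0,0,0],[19,0,0,0,0,0,0],[16,0,0,0,0,0,0],[12,0,0,0,0,0,0],[12,0,0,0,0,0,0],[12,0,0,0,0,0,0],[12,0,0,0,0,0,0]], grip_force=15)

```text
time: 20.65
tool_pos: [583.0, -127.7, -11.2]
eef_rot: [-0.0, 3.142, 0.0]
force: [0.4, -0.6, 0.5]
width: 16.2
```

Gripped the 50 g body (width 16.2). Lifting and carrying it towards case_50.

servo_tool(deltas=[[12,0,0,-0.1,0,0,0],[12,0,0,-0.3,0,0,0],[12,0,0,-0.4,0,0,0],[12,0,0,-0.4,0,0,0],[12,0,0.3,-0.2,0,0,0],[12,0,0.4,0,0,0,0],[12,0,0.4,0,0,0,0],[12,0,0.2,0,0,0,0],[12,0,0,0,0,0,0],[12,0,0,0,0,0,0]])

```text
time: 21.65
tool_pos: [582.5, -75.3, 44.1]
eef_rot: [0.002, -3.14, 0.0]
force: [0.1, -0.2, -1.4]
width: 15.8
```

```bash
python3 - <<'E'
from h import *
print(monitor.read_state()['tool_pos'])
measure('w12','case_50');measure('w12b','weight_50')
plan([588.1,-18.5,30],180,10)
E
```

```text
[582.54596035 -75.25238497  44.0841886 ]
case_50 loc [433.  56.] 0.88 ztop 31.3 mean [475.9 -16.6  30.3] circ [455.9 -17.1] dia 80.2
case_50 loc [415. 265.] 0.78 ztop 16.7 mean [583.5 -17.8  15.4] circ [588.  -18.6] dia 42.6
case_50 loc [ 25. 277.] 0.68 ztop 20.0 mean [ 595.4 -239.    19. ] circ [ 594.1 -249. ] dia 51.9
weight_50 loc [439.  22.] 0.7 ztop 65.4 mean [467.4 -19.3  65.4] circ [465.8 -17.9] dia 16.4
weight_50 loc [317. 298.] 0.6 ztop 90.6 mean [582.3 -76.6  89.8] circ [582.1 -76.6] dia 13.0
weight_50 loc [201.   6.] 0.57 ztop 33.0 mean [ 456.8 -133.8   32.4] circ [ 456.3 -133.5] dia 13.4
t 21.85 pos [582.9 -76.2  44.6] yaw 179.98 F [ 0.6  0.3 -0.7] w 16.0 rotunits [-0. -0. -0.]
 units in current frame [-0.13   1.442  0.364] /n [-0.013  0.144  0.036]  | in target frame [-0.13   1.442  0.364]
```

View pics/w12.png

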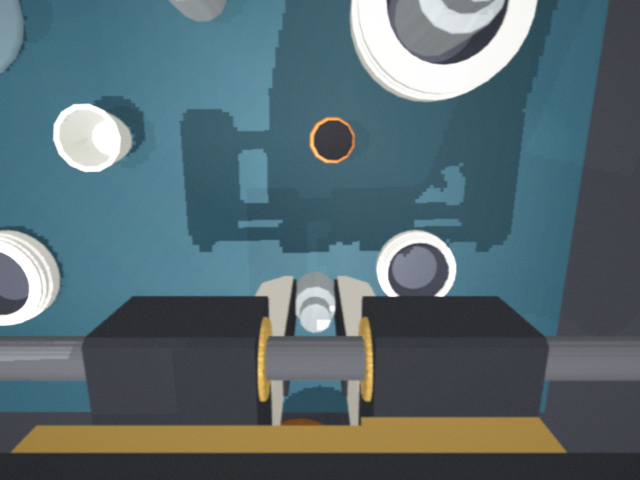

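The 50 g weight is held at (317,310) and case_50 is at (416,268). Moving over it.

servo_tool(deltas=[[12,-0.03,0.15,0,0,0,0],[12,-0.03,0.25,0,0,0,0],[12,-0.03,0.3,0,0,0,0],[12,-0.03,0.3,0,0,0,0],[12,-0.02,0.25,0.1,0,0,0],[12,0,0.15,0.15,0,0,0],[12,0,0.04,0.2,0,0,0],[12,0,0,0.1,0,0,0],[12,0,0,0,0,0,0],[12,0,0,0,0,0,0]])

```text
time: 22.85
tool_pos: [588.4, -18.5, 22.5]
eef_rot: [-0.0, -3.141, 0.0]
force: [0.2, 0.6, 0.3]
width: 16.1
```

```bash
python3 - <<'E'
from h import *
print(monitor.read_state()['tool_pos'])
s,p,im,d=measure('w13','case_50');
plan([588.3,-18.6,-7],180,10)
im2,d2=eyes.capture('side');a=cv2.resize(im2[230:330,260:370],(396,360))
cv2.imwrite('pics/s13.png',np.hstack([a,cv2.resize(im[100:440,160:480],(380,360))]))
E
```

```text
[588.39299957 -18.52710537  22.4953853 ]
case_50 loc [324.  40.] 0.55 ztop 31.4 mean [481.2 -16.4  30.3] circ [468.2 -16.3] dia 75.3
t 22.95 pos [588.9 -18.5  23.1] yaw 179.98 F [-0.7  0.8 -0.5] w 16.2 rotunits [-0.    0.01 -0.  ]
 units in current frame [ 0.014 -0.002  0.751] /n [ 0.001 -0.     0.075]  | in target frame [ 0.014 -0.002  0.751]
```

View pics/s13.png

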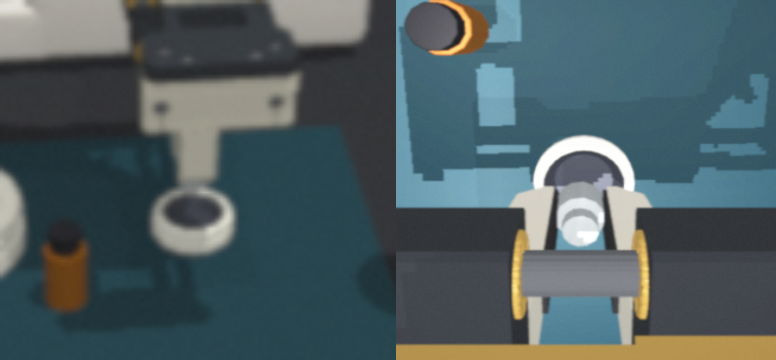

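servo_tool(deltas=[[12,0.005,0,0.1,0,0,0],[12,0,0,0.15,0,0,0],[12,0,0,0.15,0,0,0],[12,0,0,0.12,0,0,0],[12,0,0,0.08,0,0,0],[12,0,0,0.05,0,0,0],[12,0,0,0.03,0,0,0],[12,0,0,0.02,0,0,0],[12,0,0,0,0,0,0],[12,0,0,0,0,0,0]])

```text
time: 24.0
tool_pos: [588.6, -18.1, -5.0]
eef_rot: [-0.0, 3.141, -0.0]
force: [-0.4, 0.3, -0.4]
width: 16.0
```

servo_tool(deltas=[[12,0,0,0.01,0,0,0],[12,0,0,0.01,0,0,0],[12,0,0,0,0,0,0],[12,0,0,0,0,0,0],[12,0,0,0,0,0,0],[12,0,0,0,0,0,0],[12,0,0,0,0,0,0],[12,0,0,0,0,0,0],[12,0,0,0,0,0,0],[12,0,0,0,0,0,0]])

```text
time: 25.0
tool_pos: [588.4, -18.1, -6.1]
eef_rot: [0.0, -3.142, 0.0]
force: [0.5, 0.4, -0.9]
width: 15.9
```

servo_tool(deltas=[[12,0,0,0.012,0,0,0],[12,0,0,0.012,0,0,0],[12,0,0,0,0,0,0],[12,0,0,0,0,0,0],[12,0,0,0,0,0,0],[12,0,0,0,0,0,0],[12,0,0,0,0,0,0],[12,0,0,0,0,0,0],[12,0,0,0,0,0,0],[12,0,0,0,0,0,0]])

```text
time: 26.0
tool_pos: [588.4, -18.1, -7.0]
eef_rot: [0.0, -3.142, -0.0]
force: [0.4, 1.2, -0.7]
width: 16.5
```

servo_tool(deltas=[[12,0,0,0.012,0,0,0],[12,0,0,0,0,0,0],[12,0,0,0,0,0,0],[12,0,0,0,0,0,0],[12,0,0,0,0,0,0],[12,0,0,0,0,0,0],[12,0,0,0,0,0,0],[12,0,0,0,0,0,0],[12,0,0,0,0,0,0],[12,0,0,0,0,0,0]])

```text
time: 27.0
tool_pos: [588.5, -18.1, -7.3]
eef_rot: [-0.0, 3.141, -0.0]
force: [-1.8, 0.4, 5.1]
width: 16.6
```

Contact (+5 N). Releasing.

servo_tool(deltas=[[18,0,0,0,0,0,0],[21,0,0,0,0,0,0],[25,0,0,0,0,0,0],[30,0,0,0,0,0,0],[30,0,0,0,0,0,0],[30,0,0,-0.3,0,0,0],[30,0,0,-0.5,0,0,0],[30,0,0,-0.6,0,0,0],[30,0,0,-0.4,0,0,0],[30,0,0,-0.2,0,0,0]])

```text
time: 28.0
tool_pos: [589.7, -18.3, 75.1]
eef_rot: [-0.0, 3.138, -0.001]
force: [0.6, 0.4, -0.2]
width: 29.5
```

```bash
python3 - <<'E'
from h import *
print(monitor.read_state()['tool_pos'])
s,p,im,d=measure('w14','case_50');measure('w14b','weight_50')
plan([443.3,-133.5,100],90,10)
im2,d2=eyes.capture('side');a=cv2.resize(im2[230:330,260:370],(396,360))
cv2.imwrite('pics/s14.png',np.hstack([a,cv2.resize(im[100:440,160:480],(380,360))]))
E
```

```text
[589.70275736 -18.27188199  75.1092555 ]
case_50 loc [324. 233.] 0.85 ztop 17.0 mean [588.4 -18.6  15.6] circ [588.1 -18.4] dia 42.3
case_50 loc [322.  54.] 0.79 ztop 31.4 mean [475.4 -16.5  30.3] circ [456.  -16.5] dia 80.1
weight_50 loc [111.   6.] 0.96 ztop 36.2 mean [ 456.2 -133.2   35.4] circ [ 455.6 -132.7] dia 16.5
weight_50 loc [316. 247.] 0.89 ztop 39.1 mean [588.2 -19.5  38.3] circ [587.9 -19.4] dia 12.4
weight_50 loc [316.  23.] 0.86 ztop 71.5 mean [466.9 -17.2  71.3] circ [465.6 -17.1] dia 17.0
t 28.2 pos [587.9 -18.1  71.8] yaw -179.99 F [-0.6 -0.6 -0.3] w 30.0 rotunits [-1.0e-02 -1.0e-02  1.8e+01]
 units in current frame [ 3.616 -2.885 -0.703] /n [ 0.362 -0.289 -0.07 ]  | in target frame [-2.886 -3.615 -0.706]
```

View pics/s14.png

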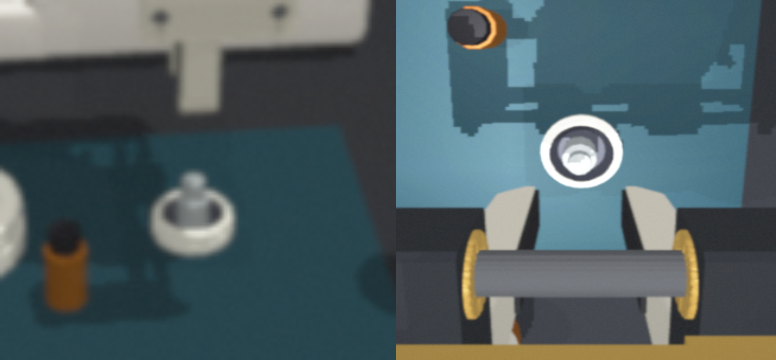

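Weight 50 is seated: knob top 39, 38 expected, centred. Next is the 200 g, with the jaws turned along world x to stay clear of the flask.

```bash
cat >> h.py <<'E'
def planrot(target,yaw,n,prof=None):
    s=monitor.read_state();R=Ro.from_rotvec(s['eef_rot']).as_matrix()
    y0=np.degrees(np.arctan2(R[1,0],R[0,0]))%360
    dy=(yaw-y0+180)%360-180
    prof=np.ones(n) if prof is None else np.array(prof,float);prof/=prof.sum()
    d=np.array(target)-s['tool_pos'];rows=[]
    y=y0
    for w in prof:
        c,sn=np.cos(np.radians(y)),np.sin(np.radians(y));v=d*w/40
        rows.append([round(c*v[0]+sn*v[1],3),round(sn*v[0]-c*v[1],3),round(-v[2],3),0,0,round(-dy/n/5,3)]);y+=dy/n
    print(s['tool_pos'].round(1),y0.round(1))
    for r in rows:print(r)
E
python3 - <<'E'
from h import *
planrot([443.0,-133.2,85],90,20,[.5,.8]+[1]*14+[.8,.5,.3,.1])
P=cloud(cam('top'),np.load('top0.npz')['d'])
q=P[322:385,384:402].reshape(-1,3);q=q[(q[:,2]>4)&(q[:,2]<40)];print(len(q),np.percentile(q[:,2],[5,50,95,99]),q.min(0),q.max(0))
E
```

```text
[587.5 -18.   71.3] 180.0
[np.float64(0.106), np.float64(-0.085), np.float64(-0.01), 0, 0, np.float64(0.9)]
[np.float64(0.159), np.float64(-0.148), np.float64(-0.016), 0, 0, np.float64(0.9)]
[np.float64(0.183), np.float64(-0.201), np.float64(-0.02), 0, 0, np.float64(0.9)]
[np.float64(0.167), np.float64(-0.214), np.float64(-0.02), 0, 0, np.float64(0.9)]
[np.float64(0.15), np.float64(-0.227), np.float64(-0.02), 0, 0, np.float64(0.9)]
[np.float64(0.132), np.float64(-0.238), np.float64(-0.02), 0, 0, np.float64(0.9)]
[np.float64(0.113), np.float64(-0.247), np.float64(-0.02), 0, 0, np.float64(0.9)]
[np.float64(0.093), np.float64(-0.255), np.float64(-0.02), 0, 0, np.float64(0.9)]
[np.float64(0.072), np.float64(-0.262), np.float64(-0.02), 0, 0, np.float64(0.9)]
[np.float64(0.052), np.float64(-0.267), np.float64(-0.02), 0, 0, np.float64(0.9)]
[np.float64(0.031), np.float64(-0.27), np.float64(-0.02), 0, 0, np.float64(0.9)]
[np.float64(0.009), np.float64(-0.272), np.float64(-0.02), 0, 0, np.float64(0.9)]
[np.float64(-0.012), np.float64(-0.272), np.float64(-0.02), 0, 0, np.float64(0.9)]
[np.float64(-0.033), np.float64(-0.27), np.float64(-0.02), 0, 0, np.float64(0.9)]
[np.float64(-0.054), np.float64(-0.266), np.float64(-0.02), 0, 0, np.float64(0.9)]
[np.float64(-0.075), np.float64(-0.261), np.float64(-0.02), 0, 0, np.float64(0.9)]
[np.float64(-0.076), np.float64(-0.204), np.float64(-0.016), 0, 0, np.float64(0.9)]
[np.float64(-0.058), np.float64(-0.123), np.float64(-0.01), 0, 0, np.float64(0.9)]
[np.float64(-0.04), np.float64(-0.071), np.float64(-0.006), 0, 0, np.float64(0.9)]
[np.float64(-0.015), np.float64(-0.023), np.float64(-0.002), 0, 0, np.float64(0.9)]
305 [ 4.10920783  5.96784712 11.73459758 36.15543634] [ 305.46939004 -178.71112577    4.00190764] [ 441.79691652 -136.34751541   39.94040346]
```

servo_tool(deltas=[[45,0.106,-0.085,-0.05,0,0,0.9],[45,0.16,-0.15,-0.05,0,0,0.9],[45,0.183,-0.2,-0.05,0,0,0.9],[45,0.167,-0.214,-0.05,0,0,0.9],[45,0.15,-0.227,-0.05,0,0,0.9],[45,0.132,-0.238,-0.02,0,0,0.9],[45,0.113,-0.247,-0.02,0,0,0.9],[45,0.093,-0.255,-0.02,0,0,0.9],[45,0.072,-0.262,-0.01,0,0,0.9],[45,0.052,-0.267,0,0,0,0.9]], grip_force=25)

```text
time: 29.25
tool_pos: [508.0, -81.2, 83.9]
eef_rot: [-1.206, -2.899, 0.001]
force: [-0.9, 0.4, -0.0]
width: 45.0
```

servo_tool(deltas=[[45,0.03,-0.27,0,0,0,0.9],[45,0.01,-0.272,0,0,0,0.9],[45,-0.012,-0.272,0,0,0,0.9],[45,-0.033,-0.27,0,0,0,0.9],[45,-0.054,-0.266,0,0,0,0.9],[45,-0.075,-0.26,0,0,0,0.9],[45,-0.076,-0.204,0,0,0,0.9],[45,-0.058,-0.123,0,0,0,0.9],[45,-0.04,-0.07,0,0,0,0.9],[45,-0.015,-0.023,0,0,0,0.9]])

```text
time: 30.25
tool_pos: [442.6, -133.1, 84.0]
eef_rot: [-2.224, -2.216, 0.001]
force: [-0.4, -0.3, -0.4]
width: 44.9
```

servo_tool(deltas=[[45,0,0,0.1,0,0,0],[45,0,0,0.15,0,0,0],[45,0,0,0.05,0,0,0],[45,0,0,0,0,0,0],[45,0,0,0,0,0,0],[45,0,0,0,0,0,0],[45,0,0,0,0,0,0],[45,0,0,0,0,0,0],[45,0,0,0,0,0,0],[45,0,0,0,0,0,0]])

```text
time: 31.25
tool_pos: [443.9, -133.3, 73.4]
eef_rot: [2.221, 2.222, 0.0]
force: [0.2, 0.2, 0.5]
width: 45.0
```

```bash
python3 - <<'E'
from h import *
print(monitor.read_state()['tool_pos'])
s,p,im,d=measure('w15','weight_200')
plan([443.3,-133.2,-2],90,10)
E
```

```text
[ 443.88818946 -133.28656505   73.40889375]
weight_200 loc [579.  47.] 0.76 ztop 39.1 mean [587.5 -19.3  38.2] circ [586.9 -19.5] dia 13.7
weight_200 loc [313. 256.] 0.65 ztop 53.1 mean [ 443.2 -133.7   52.3] circ [ 443.2 -133.6] dia 18.9
weight_200 loc [336.  38.] 0.57 ztop 73.3 mean [455.1 -19.3  72.3] circ [455.  -17.8] dia 25.7
t 31.35 pos [ 443.8 -133.3   73.3] yaw 90.02 F [-0.3 -1.1 -0.3] w 44.8 rotunits [0. 0. 0.]
 units in current frame [ 0.002 -0.013  1.884] /n [ 0.    -0.001  0.188]  | in target frame [ 0.002 -0.013  1.884]
```

View pics/w15.png

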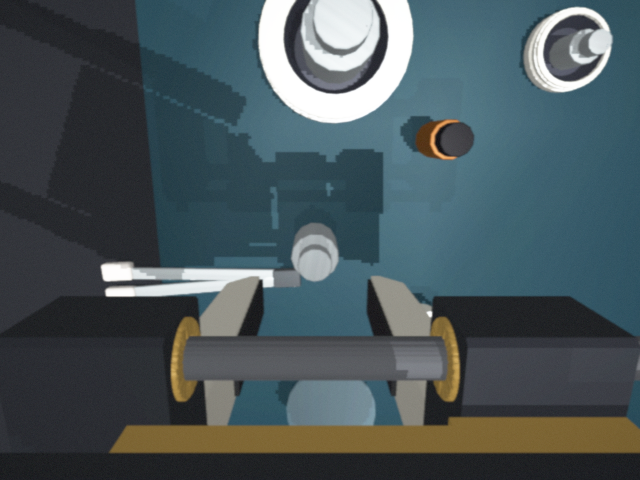

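Weight 200 is at (315,258), centred. The forceps tip at (285,278) lies flat beneath the left finger, and the tips will stop about 10 mm above it. Descending.

servo_tool(deltas=[[45,-0.005,-0.012,0.1,0,0,0],[45,0,0,0.3,0,0,0],[45,0,0,0.35,0,0,0],[45,0,0,0.35,0,0,0],[45,0,0,0.3,0,0,0],[45,0,0,0.2,0,0,0],[45,0,0,0.15,0,0,0],[45,0,0,0.1,0,0,0],[45,0,0,0.035,0,0,0],[45,0,0,0,0,0,0]])

```text
time: 32.35
tool_pos: [443.6, -133.6, -1.9]
eef_rot: [2.221, 2.221, 0.0]
force: [0.0, -0.5, 0.5]
width: 44.9
```

servo_tool(deltas=[[40,0,0,0,0,0,0],[36,0,0,0,0,0,0],[33,0,0,0,0,0,0],[30,0,0,0,0,0,0],[27,0,0,0,0,0,0],[24,0,0,0,0,0,0],[22,0,0,0,0,0,0],[22,0,0,0,0,0,0],[22,0,0,0,0,0,0],[22,0,0,0,0,0,0]])

```text
time: 33.35
tool_pos: [443.5, -133.5, -2.0]
eef_rot: [2.221, 2.221, 0.0]
force: [1.1, 0.4, 0.2]
width: 26.2
```

Gripped (26.2). Lifting high to clear the flask, then moving +x before crossing to case_200.

servo_tool(deltas=[[22,0,0,-0.1,0,0,0],[22,0,0,-0.25,0,0,0],[22,0,0,-0.4,0,0,0],[22,0,0,-0.45,0,0,0],[22,0,0.1,-0.45,0,0,0],[22,0,0.3,-0.45,0,0,0],[22,0,0.45,-0.4,0,0,0],[22,0,0.45,-0.3,0,0,0],[22,0,0.45,-0.15,0,0,0],[22,-0.2,0.45,0,0,0,0]])

```text
time: 34.35
tool_pos: [532.9, -141.1, 118.1]
eef_rot: [2.219, 2.221, 0.002]
force: [-0.2, -0.5, -1.9]
width: 26.4
```

servo_tool(deltas=[[22,-0.4,0.45,0,0,0,0],[22,-0.6,0.35,0,0,0,0],[22,-0.7,0.2,0,0,0,0],[22,-0.7,0,0,0,0,0],[22,-0.7,0,0,0,0,0],[22,-0.6,0,0,0,0,0],[22,-0.4,0,0,0,0,0],[22,-0.2,0,0,0,0,0],[22,0,0,0,0,0,0],[22,0,0,0,0,0,0]])

```text
time: 35.35
tool_pos: [571.4, -312.5, 115.9]
eef_rot: [-2.22, -2.222, -0.0]
force: [0.7, 0.6, -1.6]
width: 25.8
```

```bash
python3 - <<'E'
from h import *
print(monitor.read_state()['tool_pos'])
s,p,im,d=measure('w16','case_200')
print(monitor.read_state()['tool_pos'])
measure('w16b','weight_200')
plan([583.5,-364,40],90,10)
E
```

```text
[ 571.42711585 -312.53812616  115.86666402]
case_200 loc [347. 149.] 0.93 ztop 20.1 mean [ 594.3 -254.8   19. ] circ [ 593.9 -255.3] dia 52.0
case_200 loc [344. 267.] 0.72 ztop 25.1 mean [ 596.2 -347.5   24.2] circ [ 588.8 -360.8] dia 60.7
[ 571.57599839 -312.26060076  115.95231491]
t 35.55 pos [ 571.6 -312.4  116. ] yaw 90.08 F [-0.8  0.2 -2.5] w 26.4 rotunits [-0.   -0.    0.02]
 units in current frame [-1.29   0.296  1.899] /n [-0.129  0.03   0.19 ]  | in target frame [-1.289  0.298  1.899]
```

View pics/w16.png

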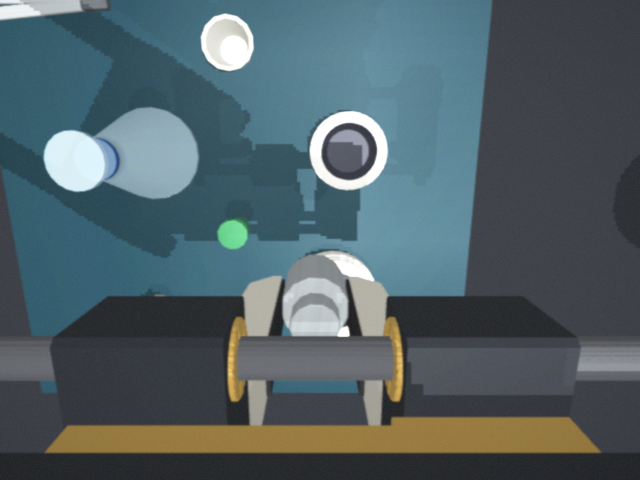

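servo_tool(deltas=[[22,-0.2,0.05,0,0,0,0],[22,-0.3,0.1,0,0,0,0],[22,-0.3,0.1,0.1,0,0,0],[22,-0.3,0.05,0.2,0,0,0],[22,-0.15,0,0.35,0,0,0],[22,0,0,0.4,0,0,0],[22,0,0,0.4,0,0,0],[22,0,0,0.2,0,0,0],[22,0,0,0.05,0,0,0],[22,0,0,0,0,0,0]])

```text
time: 36.55
tool_pos: [583.3, -362.9, 47.5]
eef_rot: [-2.22, -2.222, 0.0]
force: [0.5, -0.3, -2.0]
width: 26.1
```

```bash
cat >> h.py <<'E'
def rimfit(p,im,d,zt,c0,rad,tag):
    """fit the rim's outer circle of radius rad: white pixels at height zt near c0"""
    P=cloud(p,d);w=(im.min(2)>150)&(d>0)&(abs(P[...,2]-zt)<3.5)&(np.hypot(P[...,0]-c0[0],P[...,1]-c0[1])<rad+12)
    uv=np.argwhere(w)[:,::-1];XY=ray_z(p,uv,zt)[:,:2]
    from scipy.optimize import least_squares
    h=cv2.convexHull(XY.astype(np.float32)).reshape(-1,2)
    # radial extreme per angle bin
    c=np.array(c0,float)
    for _ in range(4):
        a=np.degrees(np.arctan2(*(XY-c).T[::-1]))//6;r=np.hypot(*(XY-c).T)
        E=np.array([XY[a==k][np.argmax(r[a==k])] for k in np.unique(a) if r[a==k].max()>rad-6])
        f=least_squares(lambda q:np.hypot(*(E-q).T)-rad+.8,c,loss='soft_l1');c=f.x
    print(tag,'rimfit',c.round(1),'n',len(E),'res',np.abs(f.fun).mean().round(2))
E
python3 - <<'E'
from h import *
s,p,im,d=measure('w17','case_200')
for n in range(1):rimfit(p,im,d,24.,(583.8,-362.6),32,'c200')
plan([583.8,-362.6,2],90,10)
im2,d2=eyes.capture('side');a=cv2.resize(im2[340:480,270:410],(360,360))
cv2.imwrite('pics/s17.png',np.hstack([a,cv2.resize(im[100:440,160:480],(380,360))]))
E
```

```text
case_200 loc [319. 240.] 0.85 ztop 25.2 mean [ 584.9 -349.2   24.3] circ [ 584.7 -362.7] dia 62.5
case_200 loc [338.  53.] 0.55 ztop 20.1 mean [ 594.3 -255.3   19. ] circ [ 593.9 -256.1] dia 51.8
c200 rimfit [ 584.6 -362.2] n 38 res 0.24
t 36.65 pos [ 584.  -363.6   48.9] yaw 90.03 F [-0.3 -0.8 -1.5] w 26.0 rotunits [0.01 0.01 0.01]
 units in current frame [ 0.026 -0.007  1.173] /n [ 0.003 -0.001  0.117]  | in target frame [ 0.025 -0.005  1.173]
```

View pics/s17.png

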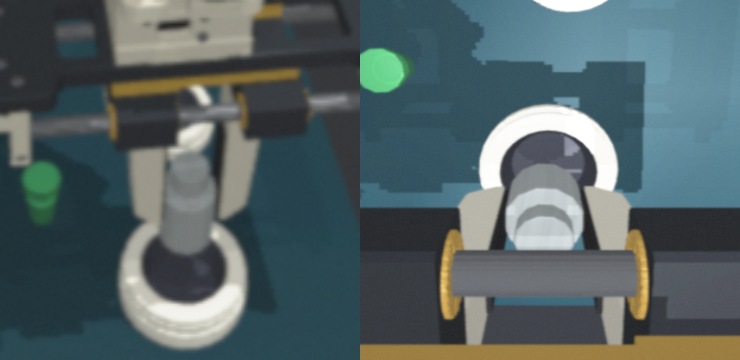

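The weight hangs centred over case_200's well. Lowering with a small correction.

servo_tool(deltas=[[22,0.015,0.018,0.1,0,0,0],[22,0,0,0.2,0,0,0],[22,0,0,0.2,0,0,0],[22,0,0,0.2,0,0,0],[22,0,0,0.15,0,0,0],[22,0,0,0.1,0,0,0],[22,0,0,0.08,0,0,0],[22,0,0,0.05,0,0,0],[22,0,0,0.02,0,0,0],[22,0,0,0,0,0,0]])

```text
time: 37.7
tool_pos: [584.2, -362.9, 4.1]
eef_rot: [2.221, 2.221, 0.0]
force: [-0.5, 0.1, -2.1]
width: 26.2
```

servo_tool(deltas=[[22,0,0,0.015,0,0,0],[22,0,0,0.015,0,0,0],[22,0,0,0.01,0,0,0],[22,0,0,0,0,0,0],[22,0,0,0,0,0,0],[22,0,0,0,0,0,0],[22,0,0,0,0,0,0],[22,0,0,0,0,0,0],[22,0,0,0,0,0,0],[22,0,0,0,0,0,0]])

```text
time: 38.7
tool_pos: [584.1, -362.8, 2.3]
eef_rot: [2.221, 2.222, -0.0]
force: [-0.5, 0.0, -1.7]
width: 26.3
```

servo_tool(deltas=[[22,0,0,0.01,0,0,0],[22,0,0,0.01,0,0,0],[22,0,0,0,0,0,0],[22,0,0,0,0,0,0],[22,0,0,0,0,0,0],[22,0,0,0,0,0,0],[22,0,0,0,0,0,0],[22,0,0,0,0,0,0],[22,0,0,0,0,0,0],[22,0,0,0,0,0,0]])

```text
time: 39.7
tool_pos: [584.3, -363.0, 2.0]
eef_rot: [2.221, 2.221, 0.0]
force: [-2.2, 1.1, 4.7]
width: 26.2
```

Contact. Releasing and going up.

servo_tool(deltas=[[28,0,0,0,0,0,0],[31,0,0,0,0,0,0],[36,0,0,0,0,0,0],[40,0,0,0,0,0,0],[40,0,0,0,0,0,0],[40,0,0,-0.3,0,0,0],[40,0,0,-0.6,0,0,0],[40,0,0,-0.7,0,0,0],[40,0,0,-0.5,0,0,0],[40,0,0,-0.2,0,0,0]])

```text
time: 40.7
tool_pos: [585.8, -364.1, 97.9]
eef_rot: [2.217, 2.218, 0.001]
force: [0.7, -0.5, -0.1]
width: 40.1
```

```bash
python3 - <<'E'
from h import *
s,p,im,d=measure('w18','case_200');measure('w18b','weight_200')
rimfit(p,im,d,24.,(583.8,-362.6),32,'c200')
rimfit(p,im,d,19.,(593.9,-255.2),26,'c100')
plan([447,-376,75],90,10)
im2,d2=eyes.capture('side');a=cv2.resize(im2[340:480,270:410],(360,360))
cv2.imwrite('pics/s18.png',np.hstack([a,cv2.resize(im[100:440,160:480],(380,360))]))
E
```

```text
case_200 loc [327.  67.] 0.58 ztop 20.1 mean [ 594.1 -254.8   19.1] circ [ 594.  -256.2] dia 51.7
case_200 loc [320. 218.] 0.56 ztop 25.3 mean [ 584.6 -362.5   24.3] circ [ 584.7 -363. ] dia 62.8
weight_200 loc [311. 241.] 0.66 ztop 57.1 mean [ 583.7 -363.2   56.3] circ [ 583.9 -363. ] dia 18.8
weight_200 loc [109. 260.] 0.66 ztop 43.9 mean [ 448.4 -376.7   43.1] circ [ 448.9 -376.4] dia 16.6
weight_200 loc [322. 218.] 0.46 ztop 25.3 mean [ 584.8 -362.4   24.2] circ [ 584.9 -363. ] dia 62.9
c200 rimfit [ 584.7 -363. ] n 60 res 0.4
c100 rimfit [ 594.1 -255.8] n 60 res 0.74
t 40.9 pos [ 583.7 -362.5   92.6] yaw 90.02 F [-0.3  0.4  0.2] w 40.2 rotunits [-0.01 -0.01  0.  ]
 units in current frame [-0.337 -3.417  0.443] /n [-0.034 -0.342  0.044]  | in target frame [-0.337 -3.417  0.441]
```

View pics/s18.png

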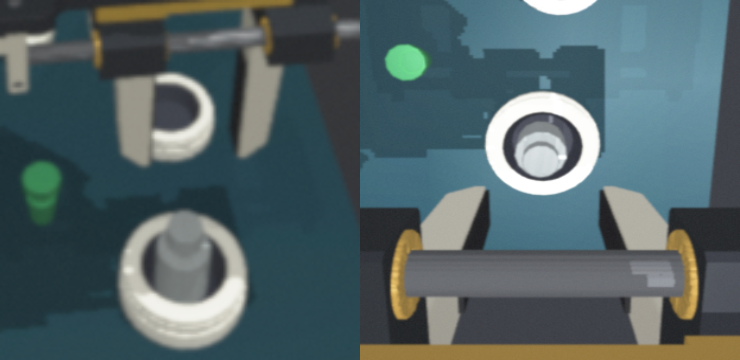

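Weight 200 is seated: knob top 57.1, 56 expected plus the usual 1 mm bias, and centred. Next is the 100 g at about (448.5, -376.5).

servo_tool(deltas=[[40,-0.03,-0.2,0,0,0,0],[40,-0.05,-0.4,0,0,0,0],[40,-0.05,-0.5,0,0,0,0],[40,-0.05,-0.5,0,0,0,0],[40,-0.05,-0.5,0.1,0,0,0],[40,-0.05,-0.5,0.15,0,0,0],[40,-0.05,-0.4,0.15,0,0,0],[40,-0.02,-0.28,0.15,0,0,0],[40,0,-0.1,0,0,0,0],[40,0,0,0,0,0,0]], grip_force=20)

```text
time: 41.95
tool_pos: [448.4, -376.7, 71.1]
eef_rot: [-2.221, -2.22, -0.0]
force: [-0.6, -0.3, 0.2]
width: 40.5
```

```bash
python3 - <<'E'
from h import *
measure('w19','weight_100')
plan([448.6,-376.5,-7],90,10)
E
```

```text
weight_100 loc [550. 232.] 0.92 ztop 57.0 mean [ 582.6 -363.1   56.3] circ [ 582.1 -363.1] dia 20.1
weight_100 loc [312. 251.] 0.86 ztop 44.1 mean [ 447.4 -376.3   43.3] circ [ 447.3 -376. ] dia 15.3
t 42.05 pos [ 449.5 -377.    71.9] yaw 90.02 F [ 0.1  0.4 -0.7] w 39.8 rotunits [0.01 0.   0.  ]
 units in current frame [ 0.013 -0.024  1.972] /n [ 0.001 -0.002  0.197]  | in target frame [ 0.012 -0.023  1.972]
```

View pics/w19.png

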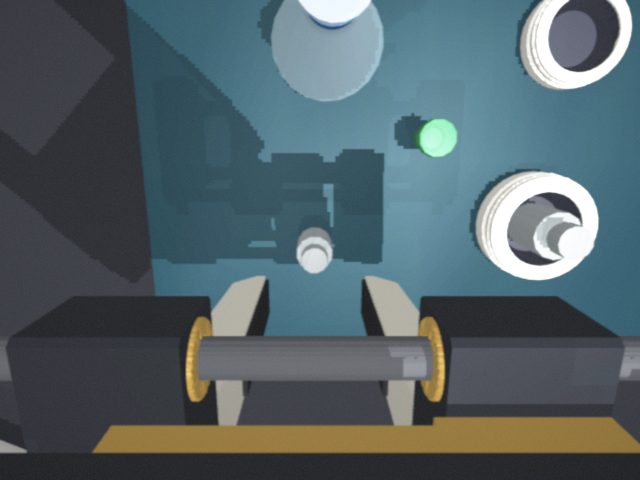

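Weight 100 is at (315,252), centred. Descending and gripping.

servo_tool(deltas=[[40,0.012,-0.03,0.1,0,0,0],[40,0,0,0.3,0,0,0],[40,0,0,0.35,0,0,0],[40,0,0,0.35,0,0,0],[40,0,0,0.3,0,0,0],[40,0,0,0.25,0,0,0],[40,0,0,0.15,0,0,0],[40,0,0,0.1,0,0,0],[40,0,0,0.06,0,0,0],[40,0,0,0,0,0,0]])

```text
time: 43.05
tool_pos: [447.8, -376.5, -6.8]
eef_rot: [2.221, 2.222, -0.0]
force: [-0.1, 0.0, -0.7]
width: 39.9
```

servo_tool(deltas=[[36,0,0,0,0,0,0],[32,0,0,0,0,0,0],[28,0,0,0,0,0,0],[25,0,0,0,0,0,0],[22,0,0,0,0,0,0],[18,0,0,0,0,0,0],[16,0,0,0,0,0,0],[16,0,0,0,0,0,0],[16,0,0,0,0,0,0],[16,0,0,0,0,0,0]])

```text
time: 44.05
tool_pos: [447.8, -376.4, -6.8]
eef_rot: [2.221, 2.222, 0.0]
force: [0.9, 0.2, 1.8]
width: 20.0
```

servo_tool(deltas=[[16,0,0,-0.1,0,0,0],[16,0,0,-0.3,0,0,0],[16,0,0,-0.45,0,0,0],[16,0,0,-0.5,0,0,0],[16,0,0.1,-0.5,0,0,0],[16,0,0.3,-0.45,0,0,0],[16,0,0.45,-0.3,0,0,0],[16,0,0.5,-0.2,0,0,0],[16,0,0.5,0,0,0,0],[16,0,0.5,0,0,0,0]])

```text
time: 45.05
tool_pos: [542.9, -376.7, 106.8]
eef_rot: [2.22, 2.221, 0.0]
force: [-0.2, 0.2, -1.3]
width: 20.2
```

servo_tool(deltas=[[16,0.1,0.5,0,0,0,0],[16,0.25,0.45,0,0,0,0],[16,0.35,0.25,0,0,0,0],[16,0.4,0.1,0,0,0,0],[16,0.45,0,0.1,0,0,0],[16,0.45,0,0.3,0,0,0],[16,0.45,0,0.4,0,0,0],[16,0.3,0,0.4,0,0,0],[16,0.2,0,0.3,0,0,0],[16,0.05,0,0.2,0,0,0]])

```text
time: 46.05
tool_pos: [592.9, -254.8, 36.2]
eef_rot: [-2.219, -2.222, 0.001]
force: [0.0, 0.3, -0.9]
width: 20.0
```

servo_tool(deltas=[[16,0,0,0,0,0,0],[16,0,0,0,0,0,0],[16,0,0,0,0,0,0],[16,0,0,0,0,0,0],[16,0,0,0,0,0,0],[16,0,0,0,0,0,0],[16,0,0,0,0,0,0],[16,0,0,0,0,0,0],[16,0,0,0,0,0,0],[16,0,0,0,0,0,0]])

```text
time: 47.05
tool_pos: [593.7, -256.3, 37.1]
eef_rot: [-2.221, -2.222, 0.0]
force: [0.2, 0.1, -1.0]
width: 20.3
```

```bash
python3 - <<'E'
from h import *
s,p,im,d=measure('w20','case_100')
rimfit(p,im,d,19.,(593.9,-255.6),26,'c100')
plan([594,-255.6,-3],90,10)
im2,d2=eyes.capture('side');a=cv2.resize(im2[290:430,260:400],(360,360))
cv2.imwrite('pics/s20.png',np.hstack([a,cv2.resize(im[100:440,160:480],(380,360))]))
E
```

```text
case_100 loc [319. 402.] 0.77 ztop 25.2 mean [ 591.7 -339.6   24.2] circ [ 592.7 -342.4] dia 45.6
case_100 loc [317. 248.] 0.76 ztop 20.0 mean [ 594.4 -243.8   19. ] circ [ 594.3 -254.1] dia 51.7
c100 rimfit [ 594.3 -253.5] n 40 res 0.49
t 47.15 pos [ 593.7 -256.3   37.1] yaw 90.02 F [ 1.3 -0.2 -0.5] w 20.3 rotunits [-0.  0.  0.]
 units in current frame [0.018 0.007 1.003] /n [0.002 0.001 0.1  ]  | in target frame [0.018 0.007 1.003]
```

View pics/s20.png

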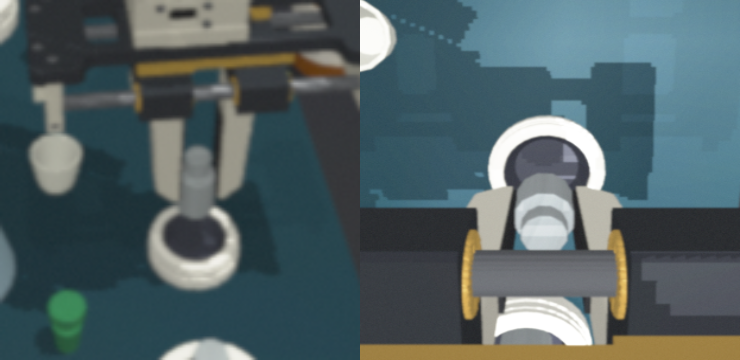

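servo_tool(deltas=[[16,0.027,0.01,0.1,0,0,0],[16,0,0,0.17,0,0,0],[16,0,0,0.17,0,0,0],[16,0,0,0.16,0,0,0],[16,0,0,0.13,0,0,0],[16,0,0,0.1,0,0,0],[16,0,0,0.06,0,0,0],[16,0,0,0.03,0,0,0],[16,0,0,0.02,0,0,0],[16,0,0,0,0,0,0]])

```text
time: 48.2
tool_pos: [594.3, -255.3, -0.3]
eef_rot: [2.221, 2.222, 0.0]
force: [0.8, -0.4, -1.0]
width: 20.2
```

servo_tool(deltas=[[16,0,0,0.015,0,0,0],[16,0,0,0.015,0,0,0],[16,0,0,0,0,0,0],[16,0,0,0,0,0,0],[16,0,0,0,0,0,0],[16,0,0,0,0,0,0],[16,0,0,0,0,0,0],[16,0,0,0,0,0,0],[16,0,0,0,0,0,0],[16,0,0,0,0,0,0]])

```text
time: 49.2
tool_pos: [594.1, -255.3, -1.7]
eef_rot: [2.221, 2.222, 0.0]
force: [-0.2, 0.9, -0.1]
width: 20.2
```

servo_tool(deltas=[[16,0,0,0.012,0,0,0],[16,0,0,0.01,0,0,0],[16,0,0,0,0,0,0],[16,0,0,0,0,0,0],[16,0,0,0,0,0,0],[16,0,0,0,0,0,0],[16,0,0,0,0,0,0],[16,0,0,0,0,0,0],[16,0,0,0,0,0,0],[16,0,0,0,0,0,0]])

```text
time: 50.2
tool_pos: [594.1, -255.3, -2.5]
eef_rot: [2.221, 2.222, 0.0]
force: [0.6, -0.3, -1.2]
width: 20.3
```

servo_tool(deltas=[[16,0,0,0.012,0,0,0],[16,0,0,0,0,0,0],[16,0,0,0,0,0,0],[16,0,0,0,0,0,0],[16,0,0,0,0,0,0],[16,0,0,0,0,0,0],[16,0,0,0,0,0,0],[16,0,0,0,0,0,0],[16,0,0,0,0,0,0],[16,0,0,0,0,0,0]])

```text
time: 51.2
tool_pos: [594.2, -255.3, -2.8]
eef_rot: [2.221, 2.222, 0.0]
force: [-1.4, 0.6, 5.3]
width: 20.1
```

Contact. Releasing and going up.

servo_tool(deltas=[[22,0,0,0,0,0,0],[25,0,0,0,0,0,0],[30,0,0,0,0,0,0],[34,0,0,0,0,0,0],[34,0,0,0,0,0,0],[34,0,0,-0.3,0,0,0],[34,0,0,-0.6,0,0,0],[34,0,0,-0.7,0,0,0],[34,0,0,-0.5,0,0,0],[34,0,0,-0.3,0,0,0]])

```text
time: 52.2
tool_pos: [595.4, -256.0, 96.5]
eef_rot: [2.218, 2.219, 0.002]
force: [0.3, 0.3, 0.2]
width: 34.0
```

servo_tool(deltas=[[34,0,0,-0.4,0,0,0],[34,0,0,-0.4,0,0,0],[34,0,0,-0.2,0,0,0],[34,0,0,0,0,0,0],[34,0,0,0,0,0,0],[34,0,0,0,0,0,0],[34,0,0,0,0,0,0],[34,0,0,0,0,0,0],[34,0,0,0,0,0,0],[34,0,0,0,0,0,0]])

```text
time: 53.2
tool_pos: [594.0, -255.3, 132.8]
eef_rot: [-2.221, -2.222, 0.0]
force: [-0.9, 0.2, 0.3]
width: 34.0
```

```bash
python3 - <<'E'
from h import *
s,p,im,d=measure('w21','weight_100');measure('w21b','case_100')
rimfit(p,im,d,19.,(593.9,-255.6),26,'c100')
print(monitor.read_state()['time'],monitor.read_state()['tool_pos'])
im2,d2=eyes.capture('side');cv2.imwrite('pics/s21.png',im2)
for x in outline_of('flask','side'):
    q=cloud(cam('side'),d2)[x['mask']];t=q[q[:,2]>103];print('flask',x['location'],t.mean(0),t.max(0)[2])
E
```

```text
weight_100 loc [299. 386.] 0.83 ztop 57.6 mean [ 584.6 -366.9   56.5] circ [ 584.5 -364.7] dia 15.0
weight_100 loc [312. 231.] 0.75 ztop 48.3 mean [ 593.6 -255.5   47.3] circ [ 593.7 -255.4] dia 15.4
case_100 loc [322. 214.] 0.96 ztop 20.2 mean [ 594.4 -254.6   19.1] circ [ 594.4 -254.4] dia 51.9
case_100 loc [307. 328.] 0.85 ztop 25.3 mean [ 586.  -350.    24.2] circ [ 585.1 -361.8] dia 63.8
c100 rimfit [ 594.3 -254.8] n 60 res 0.77
53.4 [ 594.12488271 -255.28433172  133.00752154]
```

View pics/s21.png

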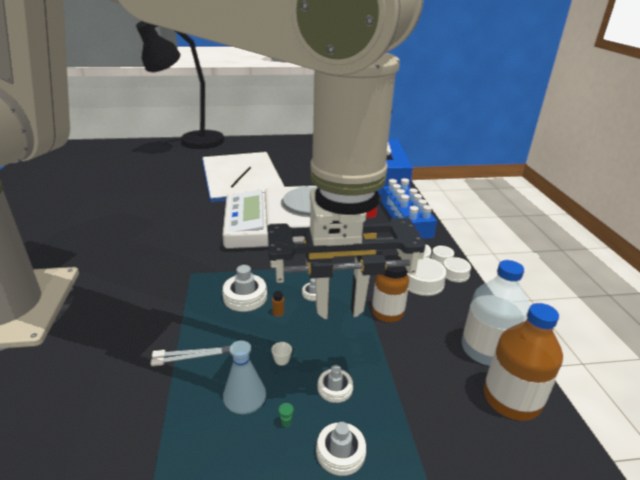

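View pics/w21.png

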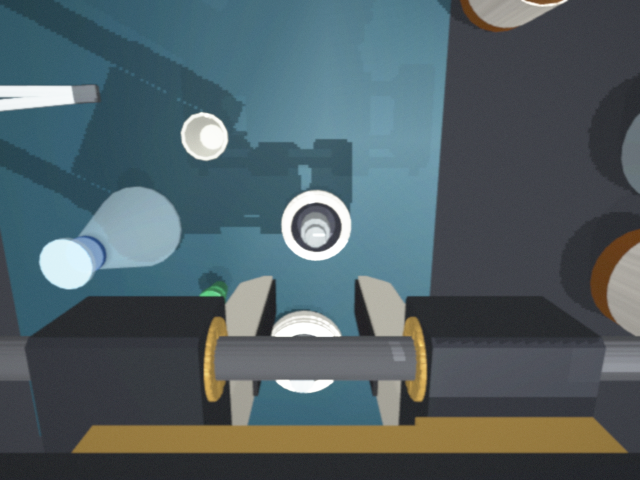

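All four weights stand in their cases, and the flask is still at (243,380) in the side view as at the start. Handing in.

```bash
python3 -c "
from h import *
print(manip.close_job(), monitor.read_state()['time'])"
```

```text
the job is handed in; nothing more can be done
the job is handed in; nothing more can be done
```

All four weights are back in their own cases: 500 g, 50 g, 200 g and 100 g, in that order. I gripped each by its upper body, lowered it until the force reading showed contact, and then let go. The job was handed in at about 53 s on the robot's clock.

- **Placement:** The wrist camera put the knob tops at 73.2, 39.1, 57.1 and 48.3 mm, against 72, 38, 56 and 47 mm for weights on the well floor. It read about 1 mm high throughout, so all four look seated, upright and centred to about 1 mm.
- **Flask and balance:** In the last side picture the flask stands where it started. My numeric check of its position returned nothing, so that rests on the picture alone. The forces read at the end of each move over the balance stayed small, at most about 5 N as the 500 g was gripped.
- **First grasp missed:** My first attempt on the 500 g closed above its body without touching it, because the fingertips sit about 24 mm behind the stated TCP. I allowed for that from then on.
- **Camera disagreement:** The top and side cameras disagreed by 3–4 mm in y, so I placed the weights by the wrist camera.

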